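# Fish the parts carrier out of the narrow rinse tank with the hook rod

## Task

Take the hook rod from its stand and with it, never with the fingers, lift the parts carrier out of the narrow drained tank by the slot in its orange strap, feeling gently for where the strap ends. Stand the carrier upright on the floor of the drip tray without dropping it, unhook, and put the rod back upright in its stand. Keep the rod and the carrier from being pushed hard against anything, and leave the file, the jar and the dish where they are.

Things in the scene. Friction and masses are not known exactly. Their poses are not given: they have to be found in the camera images.
- rod_handle (a point): Centre of the red grip of the loose hook rod (0.16 kg), upright at the start. Grip: upright block 34 (its x) x 16 (its y) x 50 mm high; grasp it across the 16 mm. A black drip disc, radius 37, 5 mm thick, has its underside 30 mm below this point, a yellow mark on the hook's side (+x). A straight shaft of radius 3.5 mm runs down from the grip along -z to the hook.
- rod_hook (a point): Lowest point of the rod, on the shaft axis, 130 mm straight below rod_handle, same axes. From here a level bar 7 mm thick runs out along +x, then turns up into a tip: tip centre line 21.5 mm and outer face 25 mm from the shaft axis, top 14 mm above this point. The mouth between shaft and tip is 14.5 mm wide.
- stand_top (a point): Top of the fixed wooden rod stand, 110 mm above the bench, where the shaft axis passes when the rod is in it; x is the way the hook points. A well 46 (x) x 26 (y) mm, its centre 10 mm to +x of this point, goes 102 mm down. The rod hangs in it with the drip disc lying on the stand's top, so rod_handle is then 30 mm above this point.
- tank_rim (a point): Centre of the mouth, at rim height, of the fixed drained tank of clear plastic with blue rim, 150 (x) x 70 (y) mm outside, 145 mm high, walls 5 mm. Inside each end wall (+x, -x) a ledge 15 mm long, 30 mm wide, its top 105 mm below the rim, has two cheeks 8 mm high that leave a 16 mm notch for the carrier's cross bar.
- carrier_center (a point): Centre of the steel basket of the loose parts carrier (0.2 to 0.45 kg): 92 (x) x 40 (y) x 30 (z) mm, this point 15 mm above its underside. A cross bar 130 mm long in x, 8 mm wide, 6 mm thick, its top 17 mm above this point, rests with its ends in the tank's notches, so that the carrier hangs level, its underside 14 mm above the bench.
- strap_clamp (a point): Top of the carrier's cross bar, 17 mm above carrier_center, same axes. Here an orange strap rises, plate 4 mm thick (x), 30 mm wide (y), with a slot through it in x, 22 wide (y) and 20 mm high, under an 8 mm top bar. It telescopes in a stiff clamp (slips at 60 N) to an unknown, unmeasured height: its top edge is 32 to 82 mm above this point.
- tray_floor (a point): Centre of the inner floor (4 mm above the bench) of the fixed steel drip tray, 200 (x) x 160 (y) mm outside, walls 4 mm thick, rim 18 mm above the bench.
- file: Bystander: flat file with wooden handle lying on the bench, 240 mm long along its x, 22 mm thick; origin underneath, near the middle.
- jar: Bystander: closed jar of 60 mm diameter, 70 mm high; origin at the centre of its underside.
- dish: Bystander: copper bowl of 90 mm diameter, 35 mm high; origin at the centre of its underside.

How it is judged (in metres and radians):
On the way, in this order (a step that is already met when the one before it is completed fails the run):
1. the hook rod is taken out of its stand (height (world z) of rod_handle above 0.2 m), for 0.1 s.
2. the carrier hangs on the rod, clear above the tank's rim (height (world z) of carrier_center above 0.162 m and contact force between rod and carrier above 1 N and contact force between carrier and tank below 0.1 N), for 0.1 s.
3. the carrier stands upright on the floor of the drip tray, off the hook (x of carrier_center in the frame of tray_floor between -0.078 and 0.078 m and y of carrier_center in the frame of tray_floor between -0.06 and 0.06 m and z of carrier_center in the frame of tray_floor between 0.008 and 0.02 m and angle between carrier_center's own z axis and vertical below 0.1 rad and contact force between rod and carrier below 0.1 N), for 0.2 s.
At the end, for the whole second after the job is handed in: Carrier upright (tilt under 0.1 rad) on the drip tray floor, its centre within 78 mm (x) and 60 mm (y) of the tray's centre and 8 to 20 mm above its floor; rod upright in its stand, handle within 15 mm sideways and 5 mm in height of its place; both released, apart, at rest (all of step 3 and horizontal distance between rod_handle and stand_top below 0.015 m and z of rod_handle in the frame of stand_top between 0.025 and 0.037 m and angle between rod_handle's own z axis and vertical below 0.1 rad and linear speed of each of carrier, rod below 0.02 m/s and contact force between the fingers and rod below 0.1 N); the robot touches nothing.
It fails at once if the fingers or the arm touch the carrier (contact force between any of the fingers, the arm and carrier above 0.5 N).
It fails at once if the rod is pressed against the carrier, the tank or the tray with more than 25 N (contact force between rod and carrier above 25 N or contact force between rod and tank above 25 N or contact force between rod and tray above 25 N).
It fails at once if the carrier is forced against the tank with more than 30 N (contact force between carrier and tank above 30 N).
It fails at once if the carrier is dropped into the tray (falls faster than 0.5 m/s near it) (horizontal distance between carrier_center and tray_floor below 0.12 m and height (world z) of carrier_center below 0.1 m and linear speed of carrier above 0.5 m/s).
It fails at once if the file, the jar or the dish is moved more than 30 mm (distance of any of file, jar, dish from where it was at the start of the episode above 0.03 m).
It also fails if it takes over 72 s, if anything falls off the work surface, if the arm or the gripper's body presses on something with over 40 N, if the wrist force passes 120 N, or if a joint passes its speed limit or range.

## Robot

A 6-joint arm with a two-finger parallel gripper is mounted at the origin on the work surface. World frame = base frame: x ahead of the robot, y to its left, z up, the work surface at z = 0. Lengths are in m, angles in degrees, forces in N, time in s.
With the tool pointing down it reaches from about 0.4 to 0.825 m from the base axis. Payload 7 kg.
Tool frame: the origin (TCP) lies on the centre line of the jaws, within the pads' length; the fingertips stand 17 mm ahead of it and the grasp point (between the pads) lies 2 mm behind it; z points along the fingers, y is the direction in which the jaws open and shut (so a half turn about z gives the same grasp; the last joint's range is limited). The gripper opens to 88 mm and grips with 3 to 60 N. Pads are 19 mm wide; open, the fingers measure 130 mm over their backs; the gripper's body (78 mm by 193 mm) begins 47 mm behind the grasp point.
Start: joints at [16.507, 20.546, 0.682, 0, -70.136, -16.507], TCP at [0.675, -0, 0.244] pointing down, gripper open.
Joint ranges: [-176.03, 176.03], [-82.01, 121.73], [-58.28, 71.71], [-173.87, 95.51], [-174.79, -0.11], [-173.66, 173.66]. Speed limits (degrees/s): [136.94, 136.94, 172.46, 180, 180, 180].

## Interface

Orientations are given as [roll, pitch, yaw] about the fixed x, y, z axes, in that order (R = Rz(yaw) Ry(pitch) Rx(roll)).
In Python, from plant import telemetry, vision, close_job, recognise, silhouettes, place_of gives the robot as it stands.
- The arm moves only by the shell command python3 -m handwheel 'ROWS'. ROWS is JSON, a list that holds one entry, the list of rows, each a list of 5 numbers: the shift along the tool's x, y, z in m, then the turn about the tool's z in rad, then the closure, from 0 (fully open) to 1 (shut). In form: [[[tx, ty, tz, yaw, gripper], ...]]. A call has 1 to 20 rows; each row shifts and turns the commanded pose from where the row before left it, along the tool's axes as they then stand; what a row does not reach is not made up. A row lasts 1/12 s, in which the tool goes at most 41.7 mm and 7.16 degrees, less where a joint would pass 70% of its speed; a pose out of reach is approached as far as the arm can. A call with a gripper value outside its range is refused whole. The fingers move at their own pace and stop on an object; the grip force is fixed at half the most. Time passes only in rows, so rows that do not move let the fingers close. It gives the time, the measured TCP pose, the force and the opening at its end, in the units of the state.
- telemetry.get_obs(): the state, without advancing time (a new reading comes with each control period).
- vision.snapshot(name): name is "scene" or "side" or "wrist"; returns a dict with "color" (420x560x3 uint8, red, green, blue), "mtx" (3x3 intrinsics, pixels), "cam_to_world" (4x4, takes a point from camera to world coordinates); the wrist camera has in their place "tool_from_camera" (4x4, takes a point from camera to tool coordinates, whose origin is the TCP and whose axes are the flange's). Camera axes: x right, y down, z forward; pixel columns grow to the right and rows downward; lengths in m; the calibration is good to about 2 mm. A picture is of the moment at which its call begins: read the wrist's pose just before it. There is no depth.
- close_job(): hands the job in, once; it reports no verdict.
Trained networks look in a picture, given as the dict that the camera call returned (one of the last four; its "shot" number tells which), for a name from the list of things; names that differ only in an ending like _2 or _b are one class to them, and where a whole thing is asked for, a point or a joint stands for the part that bears it (a point fixed in the world has none). Each returns a list of dicts, best first, with "conf" (0 to 1); they miss things now and then, are a little off and sometimes report something else, mostly with a low value. They report only what shows in the picture. A call takes as long as a camera call.
- recognise(name, picture): "xy" ([column, row] in pixels, amid what is visible of it).
- silhouettes(name, picture): "region" (420x560 bool, what is visible of it) and "xy" ([column, row] in pixels, amid what is visible of it).
- place_of(name, picture): "xy" ([column, row] in pixels: a listed point, or the origin of a listed thing).
The state is a dict: "clock": time; "joint_pos": joint angles; "qvel": joint speeds; "tau": joint torques, N m; "tool_pos": TCP position; "orientation": TCP orientation; "force": force on the tool from outside, world axes, zero at the start; "moment": the same for the moment, N m; "opening": finger opening in m.
Only numpy, scipy, OpenCV 4.12 (cv2) and the standard library are available. Lean on these libraries where they do the work, as an engineer would, in place of code of your own. Each camera call takes 0.05 s, during which the arm holds its last target.

## Working session

There is one attempt and no reset: what is moved stays moved. The work goes in short steps, Python scripts to look and compute and a shell command to move; the robot and the scene stay as the last step left them, time stands still between calls to the robot, and variables do not carry over. Pictures are saved under pics/ and viewed, and the job is handed in when it is done.

```bash
ls; mkdir -p pics; python3 - <<'E'
from plant import telemetry, vision
import cv2
o=telemetry.get_obs()
print(o)
for n in ["scene","side","wrist"]:
    s=vision.snapshot(n)
    cv2.imwrite(f"pics/a_{n}.png",s["color"][:,:,::-1])
    print(n,s["shot"],s["mtx"].tolist(),(s.get("cam_to_world") if "cam_to_world" in s else s["tool_from_camera"]).tolist())
E
```

```text
pics
{'clock': 0.0, 'joint_pos': array([ 1.65074980e+01,  2.05911739e+01,  6.35480772e-01, -1.91154233e-02,
       -7.01339169e+01, -1.65075879e+01]), 'qvel': array([ 0.05353459,  0.08542923, -0.00856188,  0.01715355, -0.03489681,
       -0.06761867]), 'tau': array([-8.00930356e-04, -5.82726967e+01,  2.93058443e+01,  6.99745238e+00,
        6.93249181e-03, -2.06530804e-04]), 'tool_pos': array([ 6.74566952e-01, -1.53305051e-05,  2.42641719e-01]), 'orientation': array([ 1.79908977e+02, -8.23519783e-03, -9.00065932e+01]), 'force': array([-0.00091696, -0.3617378 ,  0.11901196]), 'moment': array([ 0.07992588, -0.04488173,  0.01954876]), 'opening': 0.0874735414660123}
scene 1 [[495.6598949236414, 0.0, 282.6346928346862], [0.0, 495.6598949236414, 205.81914421897292], [0.0, 0.0, 1.0]] [[0.3638529263880893, 0.7103634529625229, -0.6024905083517788, 1.3613268247650507], [0.9314534269075768, -0.2758492990915214, 0.2372797456439287, -0.2893673929529313], [0.002358274995557868, -0.6475267785087174, -0.7620390473283947, 1.0425006862673745], [0.0, 0.0, 0.0, 1.0]]
side 2 [[385.3551534998308, 0.0, 280.0357075473672], [0.0, 385.3551534998308, 207.32579248400063], [0.0, 0.0, 1.0]] [[0.9742039375893647, -0.17874707023058037, 0.13775403031984534, 0.5270768416899767], [-0.225667492637554, -0.7691117291730521, 0.597947598720086, -0.4713183296901082], [-0.0009331409627727994, -0.6136095117682103, -0.7896090781617965, 0.7149045687768066], [0.0, 0.0, 0.0, 1.0]]
wrist 3 [[300.0387367237778, 0.0, 284.95782788373737], [0.0, 300.0387367237778, 207.93396634982727], [0.0, 0.0, 1.0]] [[-7.369191625459415e-05, -0.9601843583042319, -0.2793671287703538, 0.07679046484486579], [0.999999989128705, -3.507739120586797e-05, -0.00014322069050757687, 0.0004185907022646873], [0.0001277187967449862, -0.27936713628747845, 0.9601843504507047, -0.14108997271707824], [0.0, 0.0, 0.0, 1.0]]
```

View pics/a_scene.png

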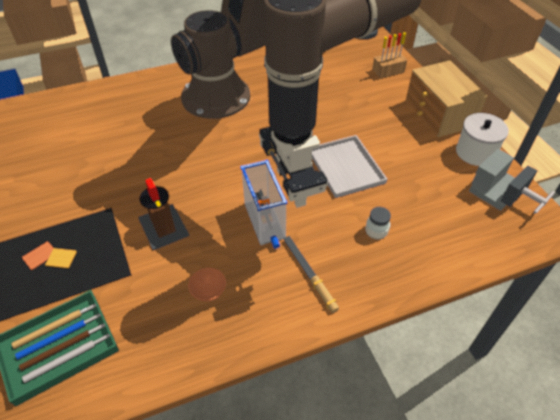

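View pics/a_side.png

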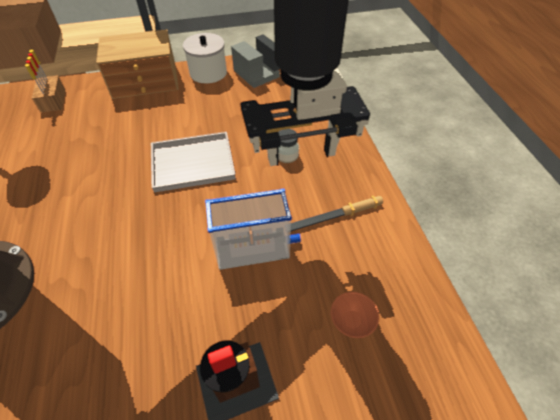

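View pics/a_wrist.png

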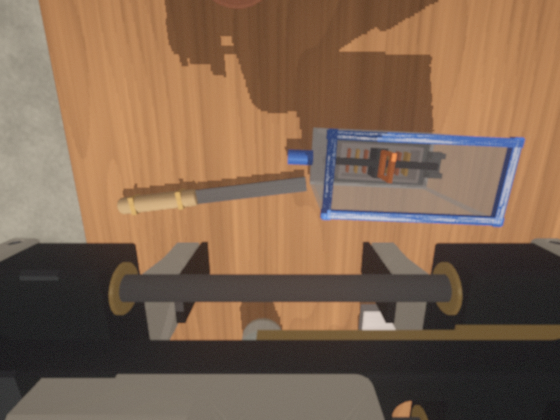

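The scene shows the stand with the red grip (about 155,190 in the scene view), the tank (265,200), the tray (348,165), the jar (378,222), the dish (207,284) and the file (312,275). The networks come next.

```bash
cat > h.py <<'E'
import numpy as np, cv2
from scipy.spatial.transform import Rotation as R
from scipy.optimize import least_squares
from plant import telemetry, vision, recognise, silhouettes, place_of
def toolT(o=None):
    o=o or telemetry.get_obs(); T=np.eye(4)
    T[:3,:3]=R.from_euler('xyz',o['orientation'],degrees=True).as_matrix(); T[:3,3]=o['tool_pos']; return T
def snap(n):
    o=telemetry.get_obs(); s=vision.snapshot(n)
    s['T']=np.array(s['cam_to_world']) if 'cam_to_world' in s else toolT(o)@np.array(s['tool_from_camera'])
    return s
def ray(s,px):
    d=np.linalg.inv(s['mtx'])@np.array([px[0],px[1],1.]); d=s['T'][:3,:3]@d
    return s['T'][:3,3],d/np.linalg.norm(d)
def atz(s,px,z):
    c,d=ray(s,px); return c+d*(z-c[2])/d[2]
def proj(s,p):
    q=np.linalg.inv(s['T'])@np.append(p,1); u=s['mtx']@q[:3]; return u[:2]/u[2]
def tri(obs):
    A=0;b=0
    for s,px in obs:
        c,d=ray(s,px); P=np.eye(3)-np.outer(d,d); A=A+P; b=b+P@c
    x=np.linalg.solve(A,b); return x,[np.round(proj(s,x)-px,1).tolist() for s,px in obs]
E
python3 - <<'E'
from h import *
S={n:snap(n) for n in ["scene","side","wrist"]}
for name in ["rod_handle","rod_hook","stand_top","tank_rim","carrier_center","strap_clamp","tray_floor","file","jar","dish"]:
    obs=[]
    for n,s in S.items():
        r=place_of(name,s)
        if r:
            print(name,n,[(np.round(q['xy'],1).tolist(),round(q['conf'],2)) for q in r[:2]])
            if r[0]['conf']>.4: obs.append((s,r[0]['xy']))
    if len(obs)>1:
        x,e=tri(obs); print('   ->',np.round(x,4),e)
E
```

```text
rod_handle scene [([153.8, 188.0], 0.73)]
rod_handle side [([222.9, 357.2], 0.91)]
   -> [ 0.4841 -0.2849  0.1437] [[-0.6, 0.5], [-0.6, -1.2]]
rod_hook side [([222.5, 358.9], 0.37), ([189.1, 160.3], 0.36)]
stand_top scene [([152.2, 197.6], 0.93)]
stand_top wrist [([208.5, 194.9], 0.32)]
tank_rim scene [([264.6, 183.0], 0.94), ([152.0, 187.3], 0.57)]
tank_rim side [([246.5, 207.1], 0.9), ([285.4, 157.5], 0.21)]
tank_rim wrist [([417.9, 179.2], 0.79)]
   -> [ 0.5665 -0.0275  0.1458] [[-1.1, 0.1], [0.8, 0.7], [0.3, 4.9]]
carrier_center scene [([265.9, 215.5], 0.44)]
carrier_center wrist [([373.9, 158.1], 0.66)]
   -> [ 0.5687 -0.0295  0.0219] [[-1.6, 0.1], [-1.3, 3.5]]
strap_clamp scene [([263.1, 208.5], 0.67)]
strap_clamp wrist [([381.4, 163.3], 0.73)]
   -> [ 0.5672 -0.0314  0.0506] [[0.0, -0.0], [0.0, -0.1]]
tray_floor scene [([263.5, 180.5], 0.63), ([348.1, 164.0], 0.61)]
tray_floor side [([195.2, 161.6], 0.56)]
   -> [0.5191 0.0127 0.1743] [[8.3, -22.4], [22.0, 24.7]]
file scene [([311.2, 276.2], 0.61)]
file side [([337.5, 214.2], 0.66)]
file wrist [([211.4, 196.2], 0.77)]
   -> [7.74e-01 1.87e-02 5.00e-04] [[0.2, -0.3], [-0.9, 0.6], [-2.3, -0.0]]
jar scene [([375.1, 228.5], 0.79)]
jar side [([285.8, 156.7], 0.57)]
jar wrist [([263.3, 332.6], 0.96), ([210.2, 193.0], 0.57)]
   -> [0.7047 0.2305 0.0031] [[-0.7, 1.2], [0.1, -1.0], [1.5, 0.6]]
dish scene [([208.7, 289.7], 0.86)]
```

```bash
cat > m1.py <<'E'
from h import *
S={n:snap(n) for n in ["scene","side","wrist"]}
def big(m,k=1):
    n,l,st,c=cv2.connectedComponentsWithStats(m.astype(np.uint8)); i=np.argsort(-st[1:,4])[:k]+1; return np.isin(l,i)
def rect(s,m,z):
    v,u=np.nonzero(m); P=np.array([atz(s,(a,b),z)[:2] for a,b in zip(u,v)])*1000
    r=cv2.minAreaRect(P.astype(np.float32)); return r
for n,s in S.items():
    c=s['color'].astype(int); hsv=cv2.cvtColor(s['color'],cv2.COLOR_RGB2HSV)
    m=(hsv[...,0]>105)&(hsv[...,0]<130)&(hsv[...,1]>110)&(hsv[...,2]>60)
    m=cv2.morphologyEx(m.astype(np.uint8),cv2.MORPH_CLOSE,np.ones((5,5)))
    l=silhouettes('tank_rim',s)
    if n!='wrist': m[:,:200 if n=='side' else 220]=0
    print(n,'rim',rect(s,big(m),.145))
    for t in silhouettes('tray_floor',s)[:1]: print(n,'tray sil',t['conf'],t['xy'],rect(s,big(t['region']),.018))
    h=hsv
    red=((h[...,0]<6)|(h[...,0]>174))&(h[...,1]>190)&(h[...,2]>130)
    yel=(h[...,0]>24)&(h[...,0]<34)&(h[...,1]>180)&(h[...,2]>150)
    for k,m in (('red',red),('yel',yel)):
        n_,l_,st,ce=cv2.connectedComponentsWithStats(m.astype(np.uint8))
        print(n,k,[(ce[i].round(1).tolist(),int(st[i,4])) for i in range(1,n_) if st[i,4]>15])
E
python3 m1.py
```

```text
scene rim ((547.5831909179688, -60.41905212402344), (10.258606910705566, 108.00880432128906), 86.36284637451172)
scene tray sil 0.76 [345.4, 165.5] ((469.65057373046875, 260.80633544921875), (168.35604858398438, 213.4663848876953), 89.79937744140625)
scene red [([151.3, 187.4], 130)]
scene yel []
side rim ((565.0352172851562, -62.94643020629883), (8.937201499938965, 148.54473876953125), 87.66494750976562)
side tray sil 0.9 [189.9, 162.7] ((465.4258117675781, 254.91702270507812), (175.6151885986328, 198.8072509765625), 88.9478530883789)
side red [([219.8, 356.0], 188)]
side yel []
wrist rim ((524.207275390625, -28.77581024169922), (71.90660858154297, 69.36563873291016), 88.49534606933594)
wrist tray sil 0.93 [371.8, 318.5] ((544.8412475585938, 190.14044189453125), (51.66279983520508, 43.00840377807617), 0.001247350126504898)
wrist red []
wrist yel []
```

```bash
python3 - <<'E'
import cv2
a=cv2.imread('pics/a_scene.png'); b=cv2.imread('pics/a_side.png')
x=cv2.resize(a[150:290,100:240],(560,560),interpolation=cv2.INTER_CUBIC)
cv2.imwrite('pics/c1.png',x)
x=cv2.resize(b[180:300,180:320],(700,600),interpolation=cv2.INTER_CUBIC)
cv2.imwrite('pics/c2.png',x)
E
```

```text
(no output)
```

View pics/c1.png

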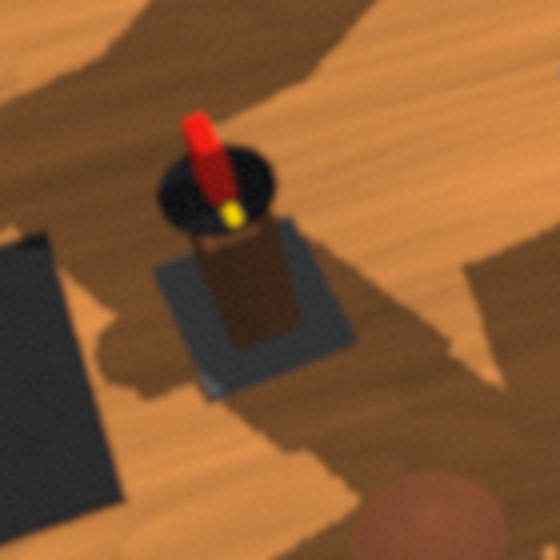

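View pics/c2.png

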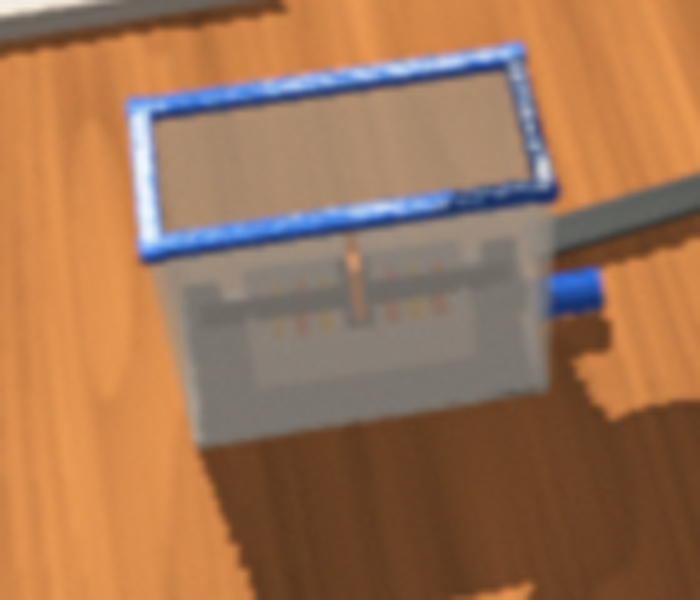

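```bash
python3 - <<'E'
import cv2
a=cv2.imread('pics/a_scene.png'); b=cv2.imread('pics/a_wrist.png')
x=cv2.resize(a[150:250,230:310],(480,600),interpolation=cv2.INTER_CUBIC)
cv2.imwrite('pics/c3.png',x)
x=cv2.resize(b[110:240,300:540],(720,390),interpolation=cv2.INTER_CUBIC)
cv2.imwrite('pics/c4.png',x)
E
```

```text
(no output)
```

View pics/c3.png

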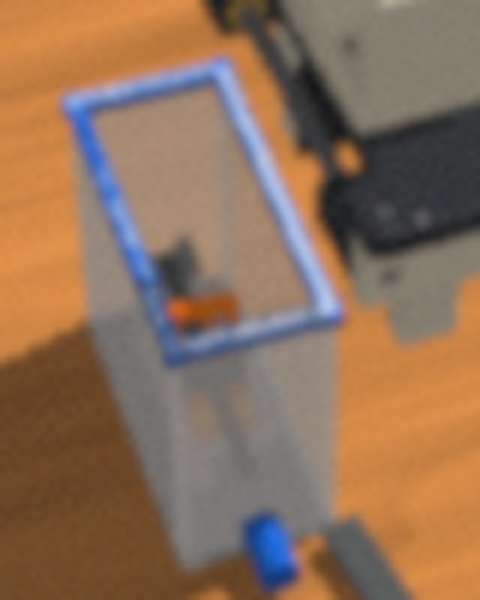

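View pics/c4.png

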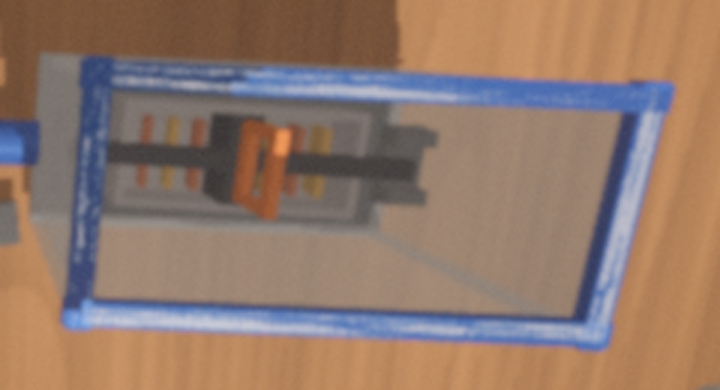

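```bash
cat > m2.py <<'E'
from h import *
S={n:snap(n) for n in ["scene","side","wrist"]}
C={'scene':(6,230,150,[(65,103),(228,62),(342,318),(172,362)]),'wrist':(3,300,110,[(672,85),(605,348),(65,322),(85,58)]),'side':(5,180,180,[(147,258),(130,103),(523,45),(557,190)])}
for n,(k,ox,oy,P) in C.items():
    W=np.array([atz(S[n],(ox+x/k,oy+y/k),.145)[:2] for x,y in P]); print(n,np.round(W*1000).tolist())
    print('  cen',W.mean(0), 'L',np.linalg.norm(W[3]-W[0]),np.linalg.norm(W[2]-W[1]),'W',np.linalg.norm(W[1]-W[0]),np.linalg.norm(W[3]-W[2]),'yaw',np.degrees(np.arctan2(*(W[3]+W[2]-W[0]-W[1])[::-1])))
# tray
for n in ['scene','side']:
    r=silhouettes('tray_floor',S[n])[0]
    m=r['region'].astype(np.uint8); cs,_=cv2.findContours(m,0,2); c=max(cs,key=cv2.contourArea)
    a=cv2.approxPolyDP(c,8,True)[:,0]; print(n,a.tolist(),[np.round(atz(S[n],p,.018)[:2]*1000).tolist() for p in a])
# wrist strap
for p in [(290,128),(275,215),(235,125),(262,215)]: 
    for z in (.046,.08,.1,.12): print(p,z,np.round(atz(S['wrist'],(300+p[0]/3,110+p[1]/3),z)[:2]*1000))
for p in [(168,310),(236,302)]: 
    for z in (.046,.08,.1,.12): print(p,z,np.round(atz(S['scene'],(230+p[0]/6,150+p[1]/6),z)[:2]*1000))
# rod: red top and yellow
print('red top far end',atz(S['scene'],(100+195/4,150+115/4),.165),atz(S['scene'],(100+217/4,150+165/4),.165))
print('yel',atz(S['scene'],(100+233/4,150+215/4),.115), atz(S['side'],(241.5,357.5),.115))
E
python3 m2.py; python3 - <<'E'
import cv2
b=cv2.imread('pics/a_side.png')
cv2.imwrite('pics/c5.png',cv2.resize(b[325:420,180:290],(770,665)[:2],interpolation=cv2.INTER_CUBIC)[:600])
E
```

```text
scene [[493.0, -62.0], [495.0, 11.0], [647.0, 3.0], [644.0, -68.0]]
  cen [ 0.56985845 -0.02895738] L 0.15134821377232102 0.1526678340337657 W 0.07301389030007781 0.07074934180545762 yaw -2.536431041535692
wrist [[488.0, -64.0], [491.0, 9.0], [644.0, 1.0], [641.0, -70.0]]
  cen [ 0.56605354 -0.03098706] L 0.15288603260905428 0.15284835165895974 W 0.0724650227671884 0.07154186580891998 yaw -2.7223810176599876
side [[491.0, -65.0], [493.0, 8.0], [645.0, 2.0], [641.0, -69.0]]
  cen [ 0.56774255 -0.03080658] L 0.1500183712062642 0.15224054206656257 W 0.07254488916170529 0.07094521093469691 yaw -1.8122839713000654
scene [[356, 135], [312, 149], [336, 197], [386, 181]] [[366.0, 345.0], [375.0, 193.0], [575.0, 178.0], [571.0, 336.0]]
side [[227, 134], [153, 143], [153, 190], [233, 179]] [[566.0, 332.0], [371.0, 341.0], [367.0, 175.0], [557.0, 167.0]]
(290, 128) 0.046 [550. -42.]
(290, 128) 0.08 [562. -46.]
(290, 128) 0.1 [570. -48.]
(290, 128) 0.12 [577. -50.]
(275, 215) 0.046 [552. -10.]
(275, 215) 0.08 [565. -16.]
(275, 215) 0.1 [572. -20.]
(275, 215) 0.12 [579. -24.]
(235, 125) 0.046 [571. -44.]
(235, 125) 0.08 [581. -47.]
(235, 125) 0.1 [587. -49.]
(235, 125) 0.12 [593. -51.]
(262, 215) 0.046 [557. -10.]
(262, 215) 0.08 [569. -16.]
(262, 215) 0.1 [576. -20.]
(262, 215) 0.12 [583. -24.]
(168, 310) 0.046 [536. -35.]
(168, 310) 0.08 [564. -44.]
(168, 310) 0.1 [581. -49.]
(168, 310) 0.12 [598. -54.]
(236, 302) 0.046 [543.  -5.]
(236, 302) 0.08 [571. -15.]
(236, 302) 0.1 [587. -21.]
(236, 302) 0.12 [604. -26.]
red top far end [ 0.46904198 -0.28846749  0.165     ] [ 0.51450961 -0.28449975  0.165     ]
yel [ 0.51091824 -0.28364902  0.115     ] [ 0.50997437 -0.28423391  0.115     ]
```

View pics/c5.png

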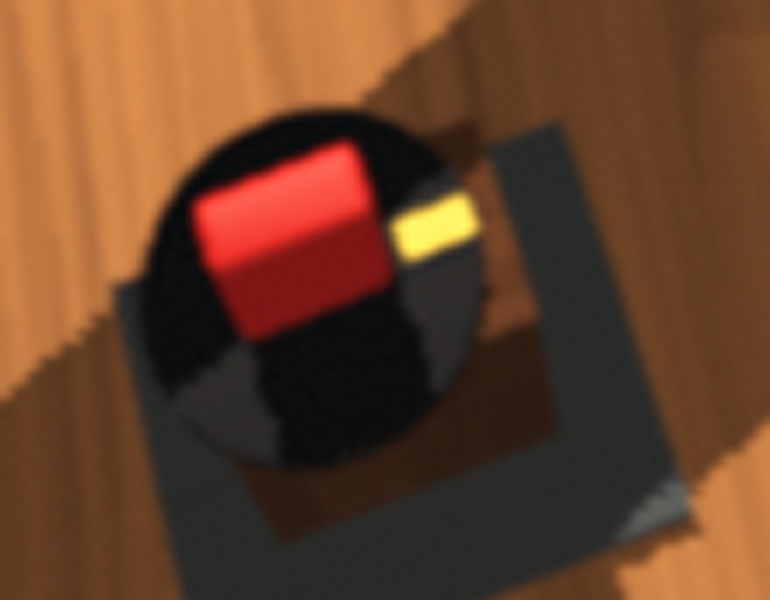

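```bash
python3 - <<'E'
from h import *
s=snap('side'); f=lambda x,y,z:atz(s,(180+x/7,325+y/7),z)[:2]*1000
P=[f(*p,.165) for p in [(195,207),(350,142),(372,212),(215,268)]]
print(np.round(P,1).tolist(),np.mean(P,0)); v=P[1]+P[2]-P[0]-P[3]; print(np.degrees(np.arctan2(v[1],v[0])))
# disc top ellipse z=.115: left 145,  top 107 , right 483, bottom 468
D=[f(*p,.1125) for p in [(147,290),(320,107),(483,270),(300,468)]]
print(np.round(D,1).tolist())
c=[];(x,y)=0,0
b=s['color'];
Y=f(436,228,.115); print('yel',Y)
E
```

```text
[[466.4, -285.3], [498.3, -279.6], [500.6, -294.2], [468.9, -297.9]] [ 483.53977161 -289.25382728]
8.41259286329342
[[448.6, -282.6], [490.2, -252.1], [519.4, -294.8], [475.7, -325.0]]
yel [ 511.11527389 -284.60638031]
```

```bash
python3 -m handwheel '[[[0.024,0.016,-0.005,0,0],[0.024,0.016,-0.005,0,0],[0.024,0.016,-0.005,0,0],[0.024,0.016,-0.005,0,0],[0.024,0.016,-0.005,0,0],[0.024,0.016,-0.005,0,0],[0.024,0.016,-0.005,0,0],[0.024,0.016,-0.005,0,0],[0.024,0.016,-0.005,0,0],[0.024,0.016,-0.005,0,0],[0.024,0.016,-0.005,0,0],[0.024,0.016,-0.005,0,0],[0,0,0,-0.12,0],[0,0,0,-0.12,0],[0,0,0,-0.12,0],[0,0,0,-0.12,0]]]'
```

```text
clock: 3.88
tool_pos: [0.4827, -0.2884, 0.3038]
orientation: [-180.0, -0.0, -62.2]
force: [1.1, 0.2, -1.0]
opening: 0.0876
```

```bash
python3 -m handwheel '[[[0,0,0,-0.12,0],[0,0,0,-0.12,0],[0,0,0,-0.12,0],[0,0,0,-0.12,0],[0,0,0,-0.12,0],[0,0,0,-0.12,0],[0,0,0,-0.12,0],[0,0,0,-0.12,0],[0,0,0,-0.12,0],[0,0,0,-0.12,0],[0,0,0,-0.04,0],[0,0,0,0,0]]]'; python3 - <<'E'
from h import *
s=snap('wrist'); cv2.imwrite('pics/b1.png',s['color'][:,:,::-1]); print(telemetry.get_obs()['joint_pos'])
for n in ['rod_handle','stand_top']: print(n,[(q['xy'],q['conf']) for q in place_of(n,s)[:2]])
E
```

```text
clock: 4.88
tool_pos: [0.4829, -0.288, 0.3037]
orientation: [180.0, -0.0, 8.7]
force: [0.2, 0.8, 0.1]
opening: 0.0876
[-1.08655517e+01  7.97718679e+00 -8.29222245e+00  1.67058767e-04
 -7.37173558e+01  1.09347328e+02]
rod_handle [([284.3, 195.2], 0.72)]
stand_top []
```

View pics/b1.png

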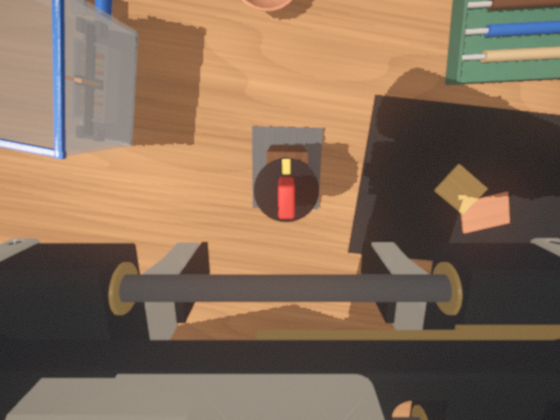

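```bash
python3 - <<'E'
import cv2
b=cv2.imread('pics/b1.png')
cv2.imwrite('pics/b2.png',cv2.resize(b[120:230,245:330],(510,660),interpolation=cv2.INTER_CUBIC)[:600])
E
python3 - <<'E'
from h import *
s=snap('wrist'); h=cv2.cvtColor(s['color'],cv2.COLOR_RGB2HSV)
red=((h[...,0]<8)|(h[...,0]>172))&(h[...,1]>170)&(h[...,2]>90)
red[:, :250]=0; red[:,330:]=0
v,u=np.nonzero(red); print(u.min(),u.max(),v.min(),v.max())
P=np.array([atz(s,(a,b),.165)[:2] for a,b in zip(u,v)])*1000
print(cv2.minAreaRect(P.astype(np.float32)))
print(atz(s,place_of('rod_handle',s)[0]['xy'],.14))
E
```

```text
279 294 177 217
((487.60833740234375, -292.0456237792969), (40.040061950683594, 13.726588249206543), 18.177806854248047)
[ 0.48273985 -0.28850945  0.14      ]
```

View pics/b2.png

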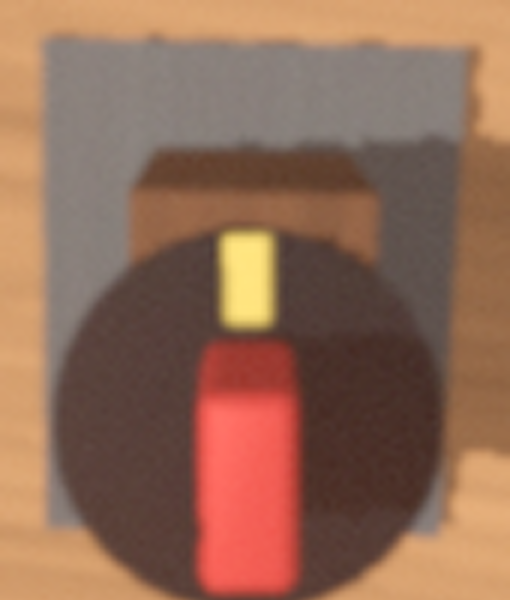

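```bash
python3 - <<'E'
from h import *
s=snap('wrist')
f=lambda x,y,z:atz(s,(245+x/6,120+y/6),z)[:2]*1000
A=f(248,395,.165);B=f(249,597,.165);Y=f(247,280,.115);print(A,B,(A+B)/2,Y)
D=[f(*p,.115) for p in [(52,420),(443,420)]];print('disc',np.mean(D,0))
print(np.degrees(np.arctan2(*(Y-(A+B)/2)[::-1])))
E
```

```text
[ 498.58635462 -288.29978359] [ 465.2990663  -293.46763557] [ 481.94271046 -290.88370958] [ 509.38454688 -286.67778053]
disc [ 483.41603555 -290.6680303 ]
8.713745860269247
```

```bash
python3 -m handwheel '[[[0,0.002,0.02,0,0],[0,0,0.02,0,0],[0,0,0.02,0,0],[0,0,0.02,0,0],[0,0,0.02,0,0],[0,0,0.02,0,0],[0,0,0.02,0,0],[0,0,0.014,0,0],[0,0,0.009,0,0],[0,0,0,0,0]]]'
```

```text
clock: 6.02
tool_pos: [0.4822, -0.2897, 0.1386]
orientation: [-179.9, 0.2, 8.5]
force: [0.8, 0.4, 0.1]
opening: 0.0875
```

```bash
python3 -m handwheel '[[[0,0,0,0,1],[0,0,0,0,1],[0,0,0,0,1],[0,0,0,0,1],[0,0,0,0,1],[0,0,0,0,1],[0,0,0,0,1],[0,0,0,0,1]]]'
```

```text
clock: 6.68
tool_pos: [0.4833, -0.29, 0.1407]
orientation: [180.0, -0.0, 8.5]
force: [-0.7, -0.2, -0.3]
opening: 0.0399
```

```bash
python3 -m handwheel '[[[0,0,0,0,1],[0,0,0,0,1],[0,0,0,0,1],[0,0,0,0,1],[0,0,0,0,1],[0,0,0,0,1],[0,0,0,0,1]]]'
```

```text
clock: 7.27
tool_pos: [0.4832, -0.29, 0.1405]
orientation: [-180.0, 0.0, 8.6]
force: [-0.6, 1.0, -0.7]
opening: 0.0155
```

```bash
python3 -m handwheel '[[[0,0,-0.005,0,1],[0,0,-0.015,0,1],[0,0,-0.02,0,1],[0,0,-0.02,0,1],[0,0,-0.02,0,1],[0,0,-0.02,0,1],[0,0,-0.02,0,1],[0,0,-0.02,0,1],[0,0,-0.015,0,1],[0,0,-0.005,0,1],[0,0,0,0,1],[0,0,0,0,1]]]'; python3 - <<'E'
from h import *
for n in ['wrist','side','scene']:
    s=snap(n); cv2.imwrite(f'pics/d_{n}.png',s['color'][:,:,::-1])
E
```

```text
clock: 8.27
tool_pos: [0.4829, -0.2897, 0.2998]
orientation: [-180.0, 0.0, 8.5]
force: [0.2, 1.0, -2.7]
opening: 0.016
```

View pics/d_wrist.png

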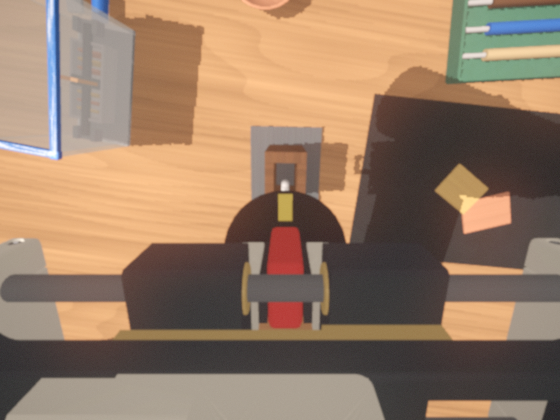

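View pics/d_side.png

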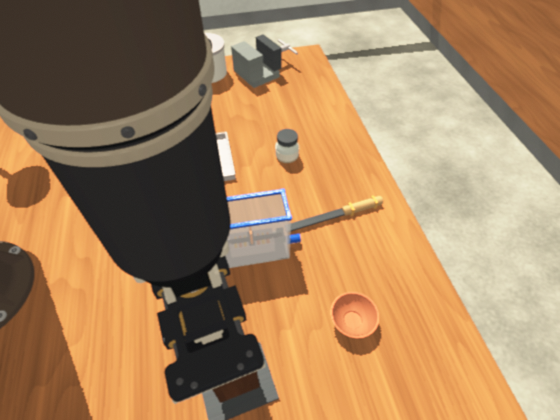

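```bash
python3 - <<'E'
from h import *
s=snap('wrist'); c=s['color'][120:220,240:330]
cv2.imwrite('pics/d2.png',cv2.resize(c[:,:,::-1],(540,600),interpolation=cv2.INTER_CUBIC))
h=cv2.cvtColor(s['color'],cv2.COLOR_RGB2HSV)
y=(h[...,0]>20)&(h[...,0]<36)&(h[...,1]>140)&(h[...,2]>100); y[:,:270]=0;y[:,300:]=0;y[:190]=0;y[225:]=0
v,u=np.nonzero(y); print(len(u),u.mean(),v.mean(),v.min(),v.max())
T=toolT(); 
for z in (.2745,): print('yel tool',(np.linalg.inv(T)@np.append(atz(s,(u.mean(),v.mean()),z),1))[:3]*1000)
for n in ['rod_handle','rod_hook','stand_top']: print(n,[(q['xy'],q['conf']) for q in place_of(n,s)[:2]])
E
```

```text
394 284.9060913705584 206.96954314720813 194 220
yel tool [27.02256493  1.25243569 24.78666874]
rod_handle [([284.8, 270.4], 0.58)]
rod_hook []
stand_top [([287.5, 189.4], 0.86)]
```

View pics/d2.png

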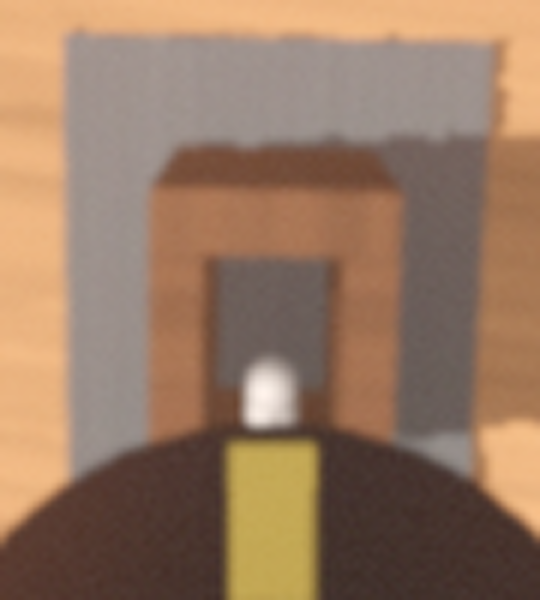

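```bash
python3 - <<'E'
from h import *
s=snap('wrist')
e=atz(s,(285.6,163),.11); print(e, 'stand_top est', e[:2]-.033*np.array([np.cos(np.radians(8.6)),np.sin(np.radians(8.6))]))
w=[atz(s,(240+x/6,163),.11) for x in (205,342)]; print(np.linalg.norm(w[0]-w[1]))
print('net',atz(s,(287.5,189.4),.11))
E
python3 -m handwheel '[[[0.008,-0.0175,0,0,1],[0.008,-0.0175,0,0,1],[0.008,-0.0175,0,0,1],[0.008,-0.0175,0,0,1],[0.008,-0.0175,0,0,1],[0.008,-0.0175,0,0,1],[0.008,-0.0175,0,0,1],[0.008,-0.0175,0,0,1],[0.008,-0.0175,0,0,1],[0.008,-0.0175,0,0,1],[0.008,-0.0175,0,0,1],[0.008,-0.0175,0,0,1],[0.008,-0.0175,0,0,1],[0.007,-0.0175,0,0,1],[0,0,0,0.1,1],[0,0,0,0.09,1],[0,0,0,0,1]]]'
```

```text
[ 0.51304685 -0.28731454  0.11      ] stand_top est [ 0.48041789 -0.2922492 ]
0.025134748176798682
net [ 0.48396741 -0.29386871  0.11      ]
clock: 10.08
tool_pos: [0.5567, -0.0308, 0.3003]
orientation: [180.0, 0.0, -2.5]
force: [-0.8, 0.9, -2.7]
opening: 0.0156
```

```bash
python3 - <<'E'
from h import *
for n in ['wrist','side','scene']:
    s=snap(n); cv2.imwrite(f'pics/e_{n}.png',s['color'][:,:,::-1])
    for k in ['strap_clamp','rod_hook','tank_rim','rod_handle']: print(n,k,[(np.round(q['xy'],1),round(q['conf'],2)) for q in place_of(k,s)[:1]])
s=cv2.imread('pics/e_side.png')[150:300,180:340]; cv2.imwrite('pics/e2.png',cv2.resize(s,None,fx=4,fy=4,interpolation=cv2.INTER_CUBIC))
s=cv2.imread('pics/e_scene.png')[130:260,200:330]; cv2.imwrite('pics/e3.png',cv2.resize(s,None,fx=4,fy=4,interpolation=cv2.INTER_CUBIC))
E
```

```text
wrist strap_clamp [(array([285.7, 173.7]), 0.83)]
wrist rod_hook []
wrist tank_rim []
wrist rod_handle [(array([285.4, 272.4]), 0.75)]
side strap_clamp []
side rod_hook [(array([241.2, 200.3]), 0.85)]
side tank_rim [(array([245.3, 205.2]), 0.96)]
side rod_handle [(array([336.3, 216.6]), 0.18)]
scene strap_clamp [(array([263.7, 207.1]), 0.52)]
scene rod_hook [(array([258.1, 172.3]), 0.66)]
scene tank_rim [(array([262.4, 182.2]), 0.83)]
scene rod_handle [(array([257., 130.]), 0.92)]
```

View pics/e_wrist.png

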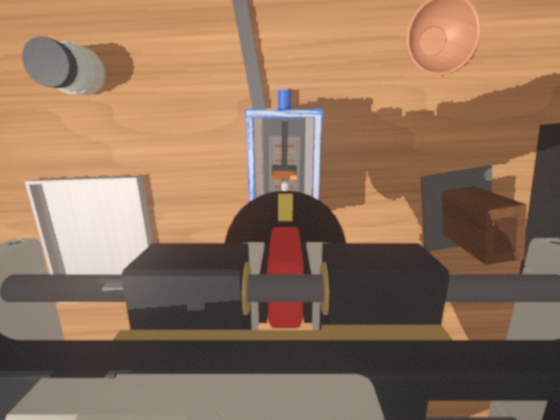

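View pics/e2.png

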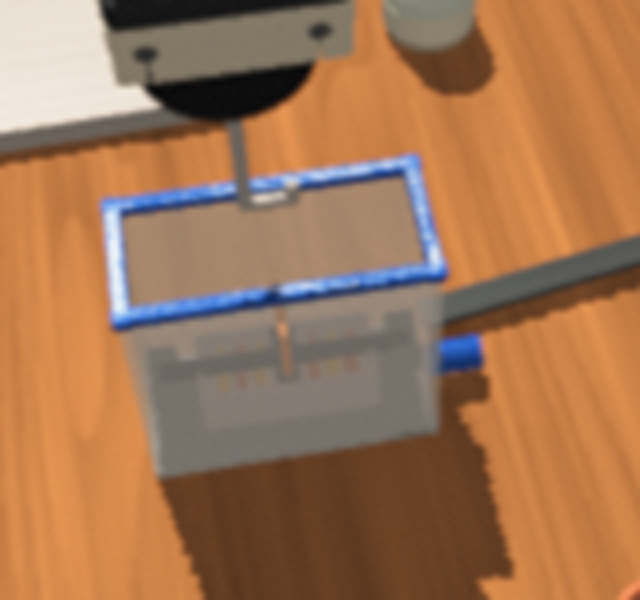

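View pics/e3.png

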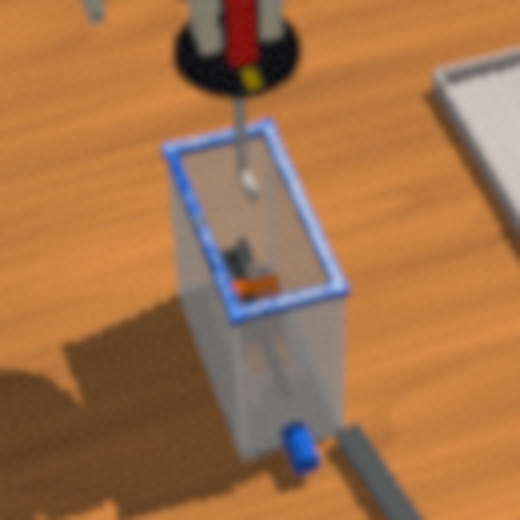

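```bash
python3 - <<'E'
from h import *
s=snap('side')
def aty(s,px,y): c,d=ray(s,px); return c+d*(y-c[1])/d[1]
for p in [(282,308),(283,318),(288,378)]: print(aty(s,(180+p[0]/4,150+p[1]/4),-.046))
w=snap('wrist'); cv2.imwrite('pics/e4.png',cv2.resize(w['color'][100:200,235:335,::-1],None,fx=6,fy=6,interpolation=cv2.INTER_CUBIC))
E
```

```text
[ 0.56692239 -0.046       0.10875377]
[ 0.56688778 -0.046       0.1003336 ]
[ 0.56615797 -0.046       0.04663082]
```

View pics/e4.png

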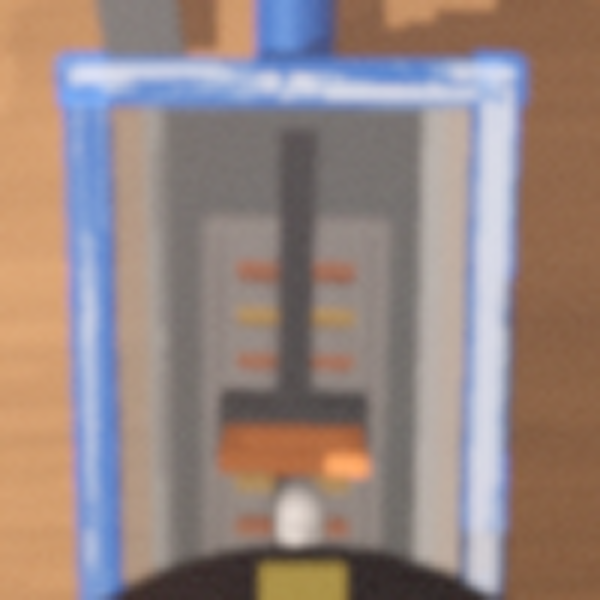

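```bash
cat > g.py <<'E'
import sys
from plant import telemetry
o=telemetry.get_obs(); f=o['force']; b=float(sys.argv[1]); lim=float(sys.argv[2])
print('G',o['clock'].__round__(2),o['tool_pos'].round(4),f.round(1))
sys.exit(0 if abs(f[2]-b)<lim and abs(f[0])<4 and abs(f[1])<4 else 1)
E
python3 - <<'E'
from h import *
w=snap('wrist')
for r in (425,452,478):
    c,d=ray(w,(235+295/6,100+r/6)); 
    for x in (.565,.569): print(r,x,c+d*(x-c[0])/d[0])
E
python3 -m handwheel '[[[0,0,0.01,0,1],[0,0,0.01,0,1],[0,0,0.01,0,1],[0,0,0.005,0,1],[0,0,0,0,1],[0,0,0,0,1]]]'
```

```text
425 0.565 [ 0.565      -0.03169128  0.02743567]
425 0.569 [ 0.569      -0.03194208  0.0524018 ]
452 0.565 [ 0.565      -0.03181273  0.06333799]
452 0.569 [ 0.569      -0.0320562   0.08614033]
478 0.565 [ 0.565      -0.03191207  0.09270524]
478 0.569 [ 0.569      -0.03214955  0.11373766]
clock: 11.48
tool_pos: [0.5565, -0.0313, 0.265]
orientation: [180.0, 0.1, -2.3]
force: [0.4, -0.8, -1.1]
opening: 0.0159
```

```bash
H="python3 -m handwheel"; 
python3 -m handwheel '[[[0,0,0.004,0,1],[0,0,0.004,0,1],[0,0,0.004,0,1],[0,0,0.002,0,1],[0,0,0,0,1]]]' >/dev/null && python3 g.py -2 4 &&
python3 -m handwheel '[[[0,0,0.001,0,1],[0,0,0.001,0,1],[0,0,0,0,1]]]' >/dev/null && python3 g.py -2 4 &&
python3 -m handwheel '[[[0,0,0.001,0,1],[0,0,0.001,0,1],[0,0,0,0,1]]]' >/dev/null && python3 g.py -2 4 &&
python3 -m handwheel '[[[0,0,0.001,0,1],[0,0,0.001,0,1],[0,0,0,0,1]]]' >/dev/null && python3 g.py -2 4 &&
python3 -m handwheel '[[[0,0,0.001,0,1],[0,0,0.001,0,1],[0,0,0,0,1]]]' >/dev/null && python3 g.py -2 4 &&
python3 -m handwheel '[[[0,0,0.001,0,1],[0,0,0.001,0,1],[0,0,0,0,1]]]' >/dev/null && python3 g.py -2 4 &&
python3 -m handwheel '[[[0,0,0.001,0,1],[0,0,0.001,0,1],[0,0,0,0,1]]]' >/dev/null && python3 g.py -2 4 &&
python3 -m handwheel '[[[0,0,0.001,0,1],[0,0,0.001,0,1],[0,0,0,0,1]]]' >/dev/null && python3 g.py -2 4 &&
python3 -m handwheel '[[[0,0,0.001,0,1],[0,0,0.001,0,1],[0,0,0,0,1]]]' >/dev/null && python3 g.py -2 4
```

```text
G 11.9 [ 0.5563 -0.0313  0.2509] [ 0.  -0.7 -1.1]
G 12.15 [ 0.5566 -0.0312  0.2495] [ 0.5 -0.2 -2. ]
G 12.4 [ 0.5565 -0.0312  0.2474] [ 0.3 -0.1 -1.5]
G 12.65 [ 0.5565 -0.0312  0.2453] [ 0.3  0.6 -1.1]
G 12.9 [ 0.5565 -0.0312  0.2433] [ 0.4  0.3 -1.7]
G 13.15 [ 0.5565 -0.0312  0.2413] [-0.4 -0.2 -3. ]
G 13.4 [ 0.5565 -0.0312  0.2393] [-0.1  0.4 -1.7]
G 13.65 [ 0.5565 -0.0312  0.2373] [-1.1  0.4 -1. ]
G 13.9 [ 0.5565 -0.0312  0.2353] [ 0.2 -0.5 -1.4]
```

```bash

python3 -m handwheel '[[[0,0,0.001,0,1],[0,0,0.001,0,1],[0,0,0,0,1]]]' >/dev/null && python3 g.py -2 4 &&
python3 -m handwheel '[[[0,0,0.001,0,1],[0,0,0.001,0,1],[0,0,0,0,1]]]' >/dev/null && python3 g.py -2 4 &&
python3 -m handwheel '[[[0,0,0.001,0,1],[0,0,0,0,1]]]' >/dev/null && python3 g.py -2 3.5 &&
python3 -m handwheel '[[[0,0,0.001,0,1],[0,0,0,0,1]]]' >/dev/null && python3 g.py -2 3.5 &&
python3 -m handwheel '[[[0,0,0.001,0,1],[0,0,0,0,1]]]' >/dev/null && python3 g.py -2 3.5 &&
python3 -m handwheel '[[[0,0,0.001,0,1],[0,0,0,0,1]]]' >/dev/null && python3 g.py -2 3.5 &&
python3 -m handwheel '[[[0,0,0.001,0,1],[0,0,0,0,1]]]' >/dev/null && python3 g.py -2 3.5 &&
python3 -m handwheel '[[[0,0,0.001,0,1],[0,0,0,0,1]]]' >/dev/null && python3 g.py -2 3.5 &&
python3 -m handwheel '[[[0,0,0.001,0,1],[0,0,0,0,1]]]' >/dev/null && python3 g.py -2 3.5 &&
python3 -m handwheel '[[[0,0,0.001,0,1],[0,0,0,0,1]]]' >/dev/null && python3 g.py -2 3.5 &&
python3 -m handwheel '[[[0,0,0.001,0,1],[0,0,0,0,1]]]' >/dev/null && python3 g.py -2 3.5 &&
python3 -m handwheel '[[[0,0,0.001,0,1],[0,0,0,0,1]]]' >/dev/null && python3 g.py -2 3.5 &&
python3 -m handwheel '[[[0,0,0.001,0,1],[0,0,0,0,1]]]' >/dev/null && python3 g.py -2 3.5 &&
python3 -m handwheel '[[[0,0,0.001,0,1],[0,0,0,0,1]]]' >/dev/null && python3 g.py -2 3.5
```

```text
G 14.15 [ 0.5565 -0.0312  0.2333] [-1.5  0.1 -0.5]
G 14.4 [ 0.5565 -0.0312  0.2313] [-0.6 -1.5 -1.2]
G 14.57 [ 0.5566 -0.0312  0.2304] [-0.2 -0.4 -0.8]
G 14.73 [ 0.5565 -0.0312  0.2294] [ 0.4 -0.3 -2.4]
G 14.9 [ 0.5566 -0.0312  0.2284] [ 0.5  0.9 -1.6]
G 15.07 [ 0.5565 -0.0312  0.2274] [-0.5  0.3 -1.4]
G 15.23 [ 0.5565 -0.0312  0.2264] [ 0.3  0.8 -1.5]
G 15.4 [ 0.5566 -0.0312  0.2254] [-0.1  0.2 -1.6]
G 15.57 [ 0.5566 -0.0312  0.2244] [ 0.1  0.7 -1.7]
G 15.73 [ 0.5565 -0.0312  0.2233] [ 0.1  0.2 -2.5]
G 15.9 [ 0.5565 -0.0312  0.2224] [-0.7 -0.7 -2.2]
G 16.07 [ 0.5566 -0.0312  0.2214] [ 0.3 -0.2 -1.7]
G 16.23 [ 0.5566 -0.0312  0.2204] [-0.7 -1.  -2.1]
G 16.4 [ 0.5566 -0.0312  0.2194] [ 0.1  0.4 -0.9]
```

```bash

python3 -m handwheel '[[[0,0,0.001,0,1],[0,0,0,0,1]]]' >/dev/null && python3 g.py -1.5 3 &&
python3 -m handwheel '[[[0,0,0.001,0,1],[0,0,0,0,1]]]' >/dev/null && python3 g.py -1.5 3 &&
python3 -m handwheel '[[[0,0,0.001,0,1],[0,0,0,0,1]]]' >/dev/null && python3 g.py -1.5 3 &&
python3 -m handwheel '[[[0,0,0.001,0,1],[0,0,0,0,1]]]' >/dev/null && python3 g.py -1.5 3 &&
python3 -m handwheel '[[[0,0,0.001,0,1],[0,0,0,0,1]]]' >/dev/null && python3 g.py -1.5 3 &&
python3 -m handwheel '[[[0,0,0.001,0,1],[0,0,0,0,1]]]' >/dev/null && python3 g.py -1.5 3
```

```text
G 16.57 [ 0.5565 -0.0312  0.2184] [ 0.1  0.7 -2.4]
G 16.73 [ 0.5565 -0.0312  0.2174] [-0.1 -0.3 -1.9]
G 16.9 [ 0.5565 -0.0312  0.2164] [ 0.3  0.1 -2.4]
G 17.07 [ 0.5565 -0.0312  0.2154] [-0.6  0.8 -1.6]
G 17.23 [ 0.5566 -0.0312  0.2144] [ 0.2  0.6 -2. ]
G 17.4 [ 0.5565 -0.0312  0.2134] [ 0.3 -0.8 -2. ]
```

```bash
python3 - <<'E'
from h import *
w=snap('wrist'); cv2.imwrite('pics/f1.png',cv2.resize(w['color'][80:230,215:355,::-1],None,fx=4,fy=4,interpolation=cv2.INTER_CUBIC))
w=snap('side'); cv2.imwrite('pics/f2.png',cv2.resize(w['color'][150:300,180:340,::-1],None,fx=4,fy=4,interpolation=cv2.INTER_CUBIC))
E
```

```text
(no output)
```

View pics/f1.png

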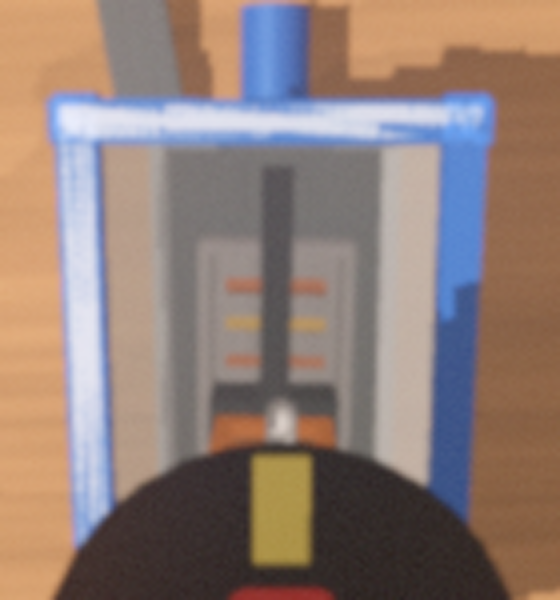

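View pics/f2.png

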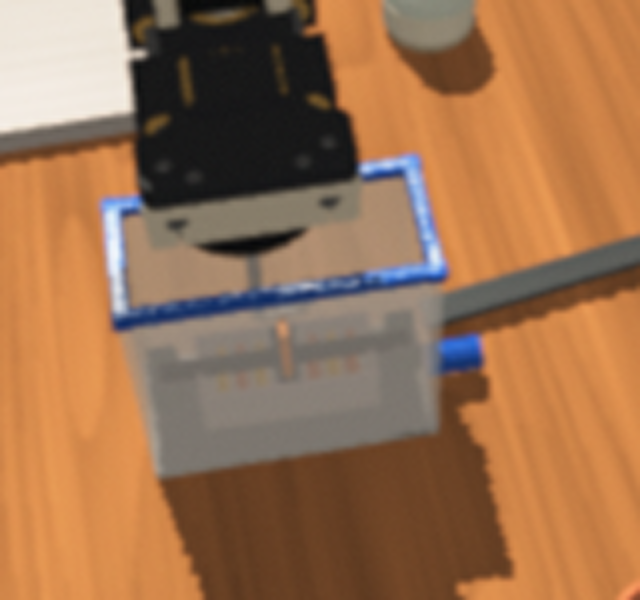

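```bash

python3 -m handwheel '[[[0,0,0.001,0,1],[0,0,0,0,1]]]' >/dev/null && python3 g.py -1.8 3 &&
python3 -m handwheel '[[[0,0,0.001,0,1],[0,0,0,0,1]]]' >/dev/null && python3 g.py -1.8 3 &&
python3 -m handwheel '[[[0,0,0.001,0,1],[0,0,0,0,1]]]' >/dev/null && python3 g.py -1.8 3 &&
python3 -m handwheel '[[[0,0,0.001,0,1],[0,0,0,0,1]]]' >/dev/null && python3 g.py -1.8 3 
```

```text
G 17.67 [ 0.5568 -0.0313  0.213 ] [-1.3  0.4  2.8]
```

```bash

python3 -m handwheel '[[[0,0,-0.002,0,1],[0,0,-0.002,0,1],[-0.008,0,0,0,1],[-0.008,0,0,0,1],[-0.008,0,0,0,1],[0,0,0,0,1]]]' >/dev/null && python3 g.py -1.8 3 &&
python3 -m handwheel '[[[0,0,0.005,0,1],[0,0,0.005,0,1],[0,0,0.004,0,1],[0,0,0,0,1]]]' >/dev/null && python3 g.py -1.8 3 &&
python3 -m handwheel '[[[0,0,0.005,0,1],[0,0,0.005,0,1],[0,0,0.0045,0,1],[0,0,0,0,1],[0,0,0,0,1]]]' && python3 g.py -1.8 3
python3 - <<'E'
from h import *
w=snap('wrist'); cv2.imwrite('pics/i1.png',cv2.resize(w['color'][80:230,215:355,::-1],None,fx=4,fy=4,interpolation=cv2.INTER_CUBIC))
w=snap('side'); cv2.imwrite('pics/i2.png',cv2.resize(w['color'][150:300,180:340,::-1],None,fx=4,fy=4,interpolation=cv2.INTER_CUBIC))
E
```

```text
G 18.17 [ 0.5306 -0.0303  0.2166] [ 0.2  0.5 -1.8]
G 18.5 [ 0.5321 -0.0303  0.2011] [-0.  -0.2 -1.3]
clock: 18.92
tool_pos: [0.5325, -0.0304, 0.1876]
orientation: [180.0, 0.0, -2.3]
force: [0.4, -0.7, -1.9]
opening: 0.0162
G 18.92 [ 0.5325 -0.0304  0.1876] [ 0.4 -0.7 -1.9]
```

View pics/i1.png

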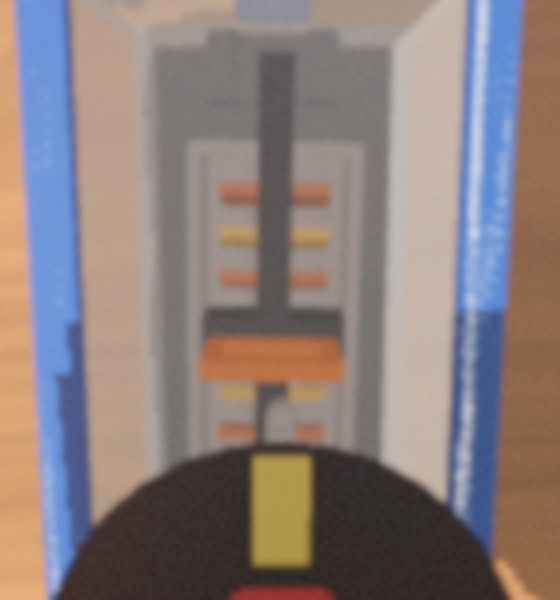

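View pics/i2.png

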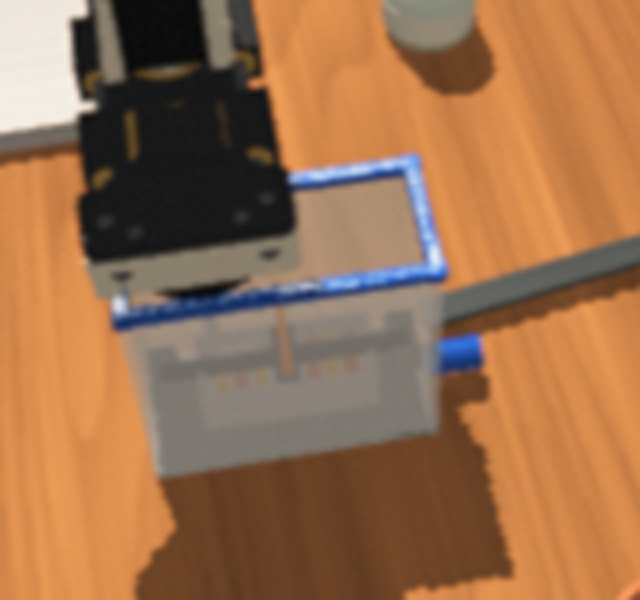

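```bash

python3 -m handwheel '[[[0.003,0,0,0,1],[0.003,0,0,0,1],[0,0,0,0,1]]]' >/dev/null && python3 g.py -1.8 3 &&
python3 -m handwheel '[[[0.002,0,0,0,1],[0.002,0,0,0,1],[0,0,0,0,1]]]' >/dev/null && python3 g.py -1.8 3 &&
python3 -m handwheel '[[[0.002,0,0,0,1],[0.002,0,0,0,1],[0,0,0,0,1]]]' >/dev/null && python3 g.py -1.8 3 &&
python3 -m handwheel '[[[0.002,0,0,0,1],[0.002,0,0,0,1],[0,0,0,0,1]]]' >/dev/null && python3 g.py -1.8 3 &&
python3 -m handwheel '[[[0.002,0,0,0,1],[0.002,0,0,0,1],[0,0,0,0,1]]]' >/dev/null && python3 g.py -1.8 3 &&
python3 -m handwheel '[[[0.002,0,0,0,1],[0,0,0,0,1]]]' >/dev/null && python3 g.py -1.8 3 
python3 - <<'E'
from h import *
w=snap('wrist'); cv2.imwrite('pics/j1.png',cv2.resize(w['color'][80:230,215:355,::-1],None,fx=4,fy=4,interpolation=cv2.INTER_CUBIC))
E
```

```text
G 19.27 [ 0.5395 -0.0304  0.1883] [-0.6 -0.3 -1.9]
G 19.52 [ 0.5431 -0.0307  0.1881] [ 0.3 -0.6 -1.3]
G 19.77 [ 0.547  -0.0308  0.1881] [-0.8 -0.2 -1.4]
G 20.02 [ 0.551  -0.031   0.1881] [ 0.2  0.4 -1.5]
G 20.27 [ 0.555  -0.0311  0.188 ] [ 0.1  0.  -1.5]
G 20.43 [ 0.5569 -0.0312  0.188 ] [ 0.1 -0.3 -0.9]
```

View pics/j1.png

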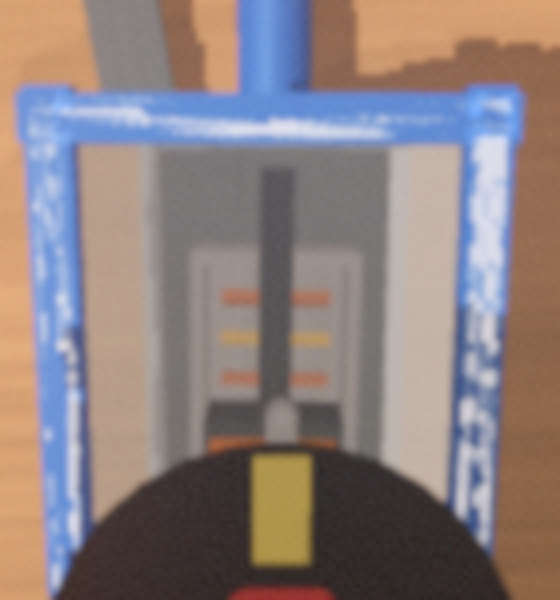

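```bash

python3 -m handwheel '[[[0,-0.0015,-0.002,0,1],[0,0,-0.002,0,1],[0,0,-0.002,0,1],[0,0,0,0,1]]]' >/dev/null && python3 g.py -1.8 3 &&
python3 -m handwheel '[[[0,0,-0.001,0,1],[0,0,-0.001,0,1],[0,0,0,0,1]]]' >/dev/null && python3 g.py -1.8 3 &&
python3 -m handwheel '[[[0,0,-0.001,0,1],[0,0,0,0,1]]]' >/dev/null && python3 g.py -1.8 3 &&
python3 -m handwheel '[[[0,0,-0.001,0,1],[0,0,0,0,1]]]' >/dev/null && python3 g.py -1.8 8 &&
python3 -m handwheel '[[[0,0,-0.001,0,1],[0,0,0,0,1]]]' >/dev/null && python3 g.py -1.8 8 &&
python3 -m handwheel '[[[0,0,-0.001,0,1],[0,0,0,0,1]]]' >/dev/null && python3 g.py -1.8 8 &&
python3 -m handwheel '[[[0,0,-0.001,0,1],[0,0,0,0,1]]]' >/dev/null && python3 g.py -1.8 8 
```

```text
G 20.82 [ 0.557  -0.0296  0.1947] [-0.6 -0.4 -1. ]
G 21.07 [ 0.5568 -0.0297  0.1963] [ 0.  -0.  -0.3]
G 21.23 [ 0.5567 -0.0297  0.1972] [-1.1  1.6 -1.4]
G 21.4 [ 0.5567 -0.0297  0.1982] [ 0.   0.2 -1.6]
G 21.57 [ 0.5563 -0.0297  0.1987] [-0.2  1.  -4.8]
G 21.73 [ 0.5564 -0.0297  0.1998] [ 0.7 -0.5 -5.2]
G 21.9 [ 0.5566 -0.0297  0.201 ] [ 0.8 -0.4 -5.3]
```

```bash

python3 -m handwheel '[[[0,0,-0.002,0,1],[0,0,-0.002,0,1],[0,0,-0.002,0,1],[0,0,-0.002,0,1],[0,0,-0.002,0,1]]]' >/dev/null && python3 g.py -5 4 &&
python3 -m handwheel '[[[0,0,-0.003,0,1],[0,0,-0.003,0,1],[0,0,-0.004,0,1],[0,0,-0.004,0,1],[0,0,-0.004,0,1]]]' >/dev/null && python3 g.py -5 4 &&
python3 -m handwheel '[[[0,0,-0.005,0,1],[0,0,-0.006,0,1],[0,0,-0.006,0,1],[0,0,-0.004,0,1],[0,0,-0.002,0,1],[0,0,0,0,1]]]' >/dev/null && python3 g.py -5 4 
python3 - <<'E'
from h import *
w=snap('wrist'); cv2.imwrite('pics/k1.png',cv2.resize(w['color'][60:230,195:375,::-1],None,fx=3,fy=3,interpolation=cv2.INTER_CUBIC))
w=snap('side'); cv2.imwrite('pics/k2.png',cv2.resize(w['color'][120:300,180:340,::-1],None,fx=3,fy=3,interpolation=cv2.INTER_CUBIC))
E
```

```text
G 22.32 [ 0.5567 -0.0297  0.2114] [ 0.  -1.2 -3.9]
G 22.73 [ 0.5567 -0.0297  0.2296] [ 0.5 -0.3 -4.6]
G 23.23 [ 0.5569 -0.0297  0.2527] [-0.5  0.1 -5. ]
```

View pics/k1.png

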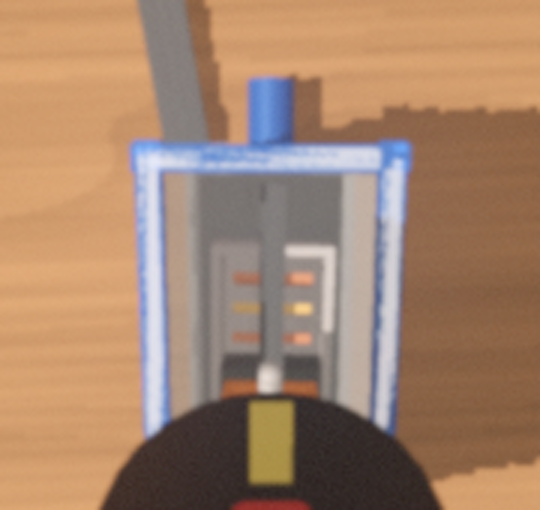

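View pics/k2.png

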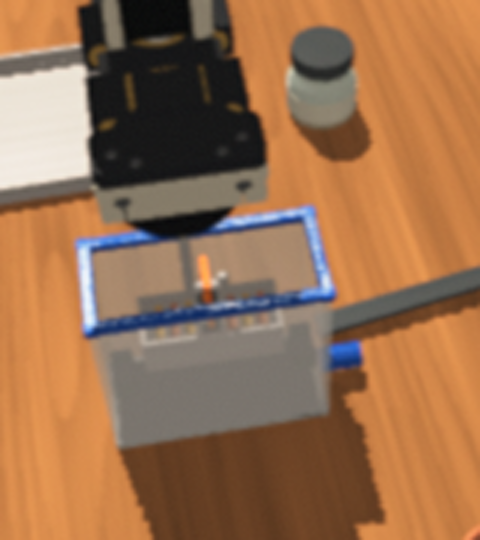

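The carrier hangs level on the hook: the strap is in the mouth at about (205,275) in the side crop. I'll keep lifting.

```bash

python3 -m handwheel '[[[0,0,-0.003,0,1],[0,0,-0.006,0,1],[0,0,-0.008,0,1],[0,0,-0.008,0,1],[0,0,-0.006,0,1],[0,0,-0.003,0,1]]]' >/dev/null && python3 g.py -5 4 &&
python3 -m handwheel '[[[0,0,-0.003,0,1],[0,0,-0.006,0,1],[0,0,-0.008,0,1],[0,0,-0.01,0,1],[0,0,-0.01,0,1],[0,0,-0.01,0,1],[0,0,-0.01,0,1],[0,0,-0.009,0,1],[0,0,-0.005,0,1],[0,0,-0.003,0,1],[0,0,0,0,1],[0,0,0,0,1]]]' && python3 g.py -5 4
python3 - <<'E'
from h import *
for n in ['wrist','side','scene']:
    s=snap(n); cv2.imwrite(f'pics/l_{n}.png',s['color'][:,:,::-1])
    for k in ['carrier_center','tray_floor']: print(n,k,[(np.round(q['xy'],1),round(q['conf'],2)) for q in place_of(k,s)[:2]])
print(telemetry.get_obs()['joint_pos'])
E
```

```text
G 23.83 [ 0.5573 -0.0297  0.2877] [-0.1  0.1 -5. ]
clock: 24.83
tool_pos: [0.5565, -0.0297, 0.3597]
orientation: [-180.0, 0.0, -2.3]
force: [0.3, 0.3, -5.6]
opening: 0.0159
G 24.83 [ 0.5565 -0.0297  0.3597] [ 0.3  0.3 -5.6]
wrist carrier_center [(array([284.1, 182. ]), 0.56), (array([283.6, 188.2]), 0.41)]
wrist tray_floor [(array([122.5, 224.6]), 0.84)]
side carrier_center []
side tray_floor [(array([192.1, 158.4]), 0.87)]
scene carrier_center [(array([261.9, 171.3]), 0.94), (array([207.8, 292.7]), 0.42)]
scene tray_floor [(array([344. , 163.8]), 0.82)]
[ 1.70670434e+01  6.31180718e+00 -3.09460886e+00  1.52797992e-03
 -8.06067367e+01  7.05973688e+01]
```

View pics/l_side.png

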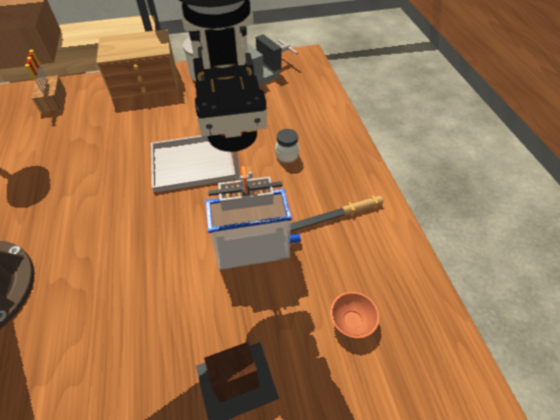

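View pics/l_wrist.png

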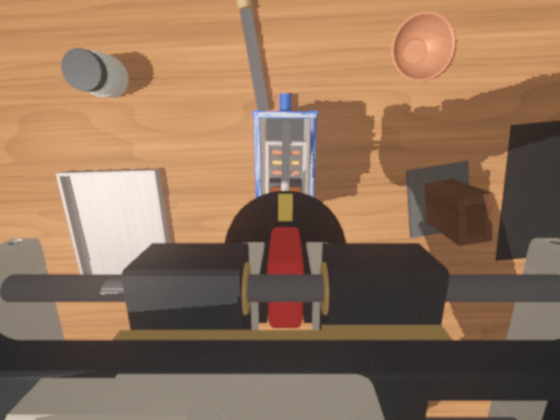

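```bash
python3 - <<'E'
from h import *
px={'side':(192.1,158.4),'scene':(344,163.8)}
S={n:snap(n) for n in ['side','scene','wrist']}
for n in px: print(n,atz(S[n],px[n],.004))
print('wrist',atz(S['wrist'],(122.5,224.6),.004))
s=S['side']; m=silhouettes('tray_floor',s)[0]['region'].astype(np.uint8)
cs,_=cv2.findContours(m,0,2); c=max(cs,key=cv2.contourArea); r=cv2.minAreaRect(np.array([atz(s,p[0],.018)[:2]*1000 for p in c]).astype(np.float32)); print(r)
E
```

```text
side [0.46526863 0.27515857 0.004     ]
scene [0.45386227 0.26302298 0.004     ]
wrist [0.46855334 0.25789749 0.004     ]
((464.4094543457031, 254.44847106933594), (179.7359619140625, 202.54685974121094), 89.29369354248047)
```

```bash
python3 - <<'E'
import cv2
a=cv2.imread('pics/a_side.png'); cv2.imwrite('pics/t1.png',cv2.resize(a[120:200,140:250],None,fx=6,fy=6,interpolation=cv2.INTER_CUBIC))
E
```

```text
(no output)
```

View pics/t1.png

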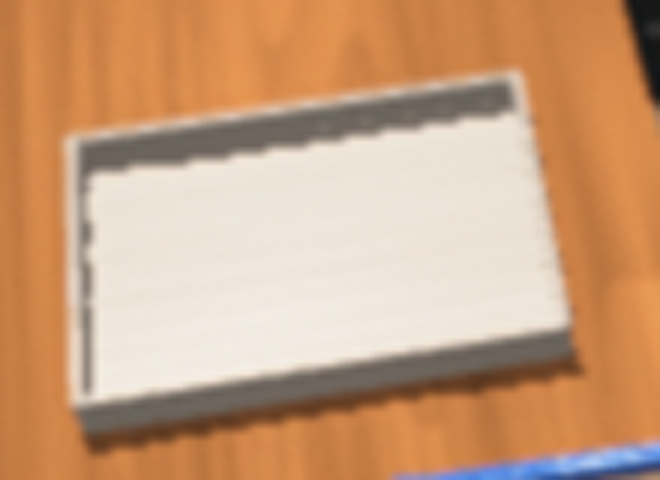

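```bash
python3 - <<'E'
from h import *
s=snap('side')
W=np.array([atz(s,(140+x/6,120+y/6),.018)[:2] for x,y in [(66,135),(521,72),(572,328),(73,408)]]); print(W.round(4).tolist(),W.mean(0))
v=W[1]+W[2]-W[0]-W[3]; print(np.degrees(np.arctan2(v[1],v[0])),[np.linalg.norm(W[i]-W[i-1]).round(3) for i in range(4)])
E
```

```text
[[0.3662, 0.3443], [0.5668, 0.34], [0.5648, 0.1801], [0.3649, 0.1823]] [0.46566768 0.26164364]
-0.9306985268587347 [np.float64(0.162), np.float64(0.201), np.float64(0.16), np.float64(0.2)]
```

```bash

python3 -m handwheel '[[[-0.0008,-0.0021,0,0,1],[-0.0019,-0.0049,0,0,1],[-0.0033,-0.0084,0,0,1],[-0.0047,-0.0119,0,0,1],[-0.0055,-0.014,0,0,1],[-0.0055,-0.014,0,0,1],[-0.0055,-0.014,0,0,1],[-0.0055,-0.014,0,0,1],[-0.0055,-0.014,0,0,1],[-0.0055,-0.014,0,0,1],[-0.0055,-0.014,0,0,1],[-0.0055,-0.014,0,0,1]]]' && python3 g.py -5 4 &&
python3 -m handwheel '[[[-0.0055,-0.014,0,0,1],[-0.0055,-0.014,0,0,1],[-0.0055,-0.014,0,0,1],[-0.0055,-0.014,0,0,1],[-0.0055,-0.014,0,0,1],[-0.0055,-0.014,0,0,1],[-0.0055,-0.014,0,0,1],[-0.0055,-0.014,0,0,1],[-0.0047,-0.0119,0,0,1],[-0.0033,-0.0084,0,0,1],[-0.0033,-0.0084,0,0,1],[-0.0019,-0.0049,0,0,1],[-0.0008,-0.0021,0,0,1],[0,0,0,0,1],[0,0,0,0,1],[0,0,0,0,1]]]' && python3 g.py -5 4
python3 - <<'E'
from h import *
for n in ['wrist','side','scene']:
    s=snap(n); cv2.imwrite(f'pics/m_{n}.png',s['color'][:,:,::-1])
print(telemetry.get_obs()['joint_pos'])
E
```

```text
clock: 26.53
tool_pos: [0.5068, 0.1133, 0.3602]
orientation: [-180.0, -0.0, -2.3]
force: [-0.1, 0.5, -5.2]
opening: 0.0152
G 26.53 [0.5068 0.1133 0.3602] [-0.1  0.5 -5.2]
clock: 27.87
tool_pos: [0.4559, 0.2611, 0.36]
orientation: [180.0, 0.0, -2.4]
force: [0.2, 0.9, -4.3]
opening: 0.0158
G 27.87 [0.4559 0.2611 0.36  ] [ 0.2  0.9 -4.3]
[ 5.12181132e+01  3.07697240e+00 -6.66098879e+00  2.99551822e-03
 -8.02631111e+01  3.64064507e+01]
```

View pics/m_side.png

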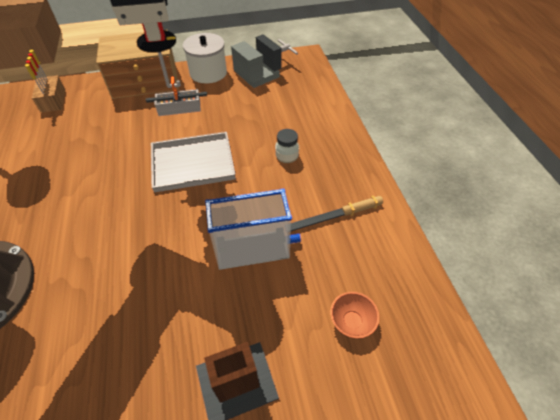

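View pics/m_wrist.png

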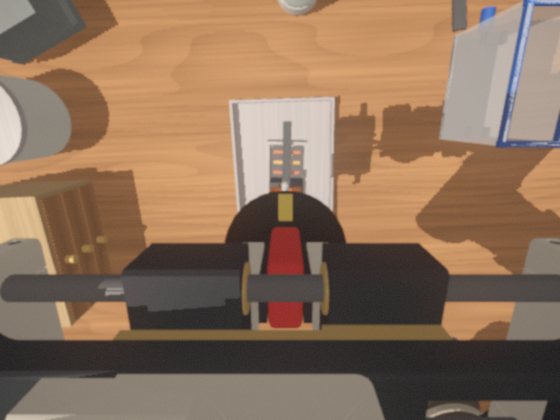

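View pics/m_scene.png

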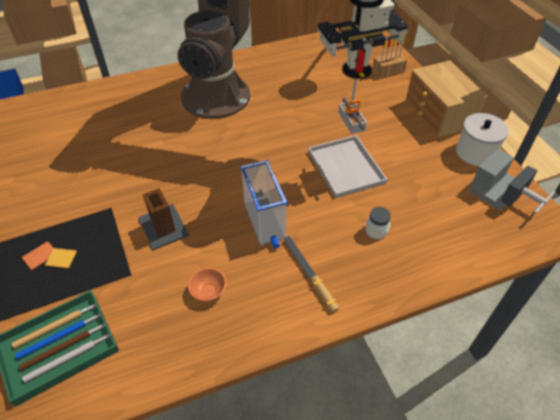

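```bash

python3 -m handwheel '[[[0,0,0.004,0,1],[0,0,0.008,0,1],[0,0,0.012,0,1],[0,0,0.012,0,1],[0,0,0.012,0,1],[0,0,0.012,0,1],[0,0,0.012,0,1],[0,0,0.012,0,1],[0,0,0.012,0,1],[0,0,0.012,0,1],[0,0,0.012,0,1],[0,0,0.012,0,1],[0,0,0.010,0,1],[0,0,0.006,0,1],[0,0,0.002,0,1],[0,0,0,0,1],[0,0,0,0,1]]]' && python3 g.py -5 4 &&
python3 -m handwheel '[[[0,0,0.003,0,1],[0,0,0.003,0,1],[0,0,0.003,0,1],[0,0,0.003,0,1],[0,0,0,0,1]]]' >/dev/null && python3 g.py -5 4 &&
python3 -m handwheel '[[[0,0,0.002,0,1],[0,0,0.002,0,1],[0,0,0,0,1]]]' >/dev/null && python3 g.py -5 4 &&
python3 -m handwheel '[[[0,0,0.001,0,1],[0,0,0.001,0,1],[0,0,0,0,1]]]' >/dev/null && python3 g.py -5 4 &&
python3 -m handwheel '[[[0,0,0.001,0,1],[0,0,0.001,0,1],[0,0,0,0,1]]]' >/dev/null && python3 g.py -5 4 &&
python3 -m handwheel '[[[0,0,0.001,0,1],[0,0,0.001,0,1],[0,0,0,0,1]]]' >/dev/null && python3 g.py -5 4
python3 - <<'E'
from h import *
for n in ['wrist','side']:
    s=snap(n); cv2.imwrite(f'pics/n_{n}.png',s['color'][:,:,::-1])
s=cv2.imread('pics/n_side.png')[90:210,120:260]; cv2.imwrite('pics/n2.png',cv2.resize(s,None,fx=5,fy=5,interpolation=cv2.INTER_CUBIC))
E
```

```text
clock: 29.43
tool_pos: [0.4561, 0.2618, 0.2105]
orientation: [-180.0, -0.0, -2.3]
force: [0.6, 0.0, -5.6]
opening: 0.0158
G 29.43 [0.4561 0.2618 0.2105] [ 0.6  0.  -5.6]
G 29.85 [0.4555 0.2614 0.1973] [ 0.4  0.8 -5.2]
G 30.1 [0.4556 0.2615 0.1936] [-0.1 -0.8 -5.2]
G 30.35 [0.4557 0.2616 0.1919] [ 0.2  0.3 -4.5]
G 30.6 [0.4557 0.2616 0.1899] [-0.3  0.4 -5.3]
G 30.85 [0.4561 0.2618 0.1883] [-0.4 -1.  -1.4]
```

View pics/n2.png

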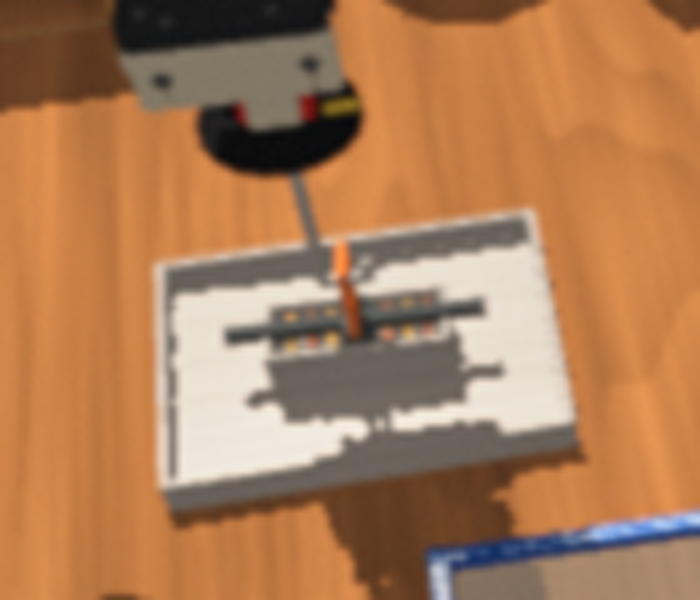

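View pics/n_wrist.png

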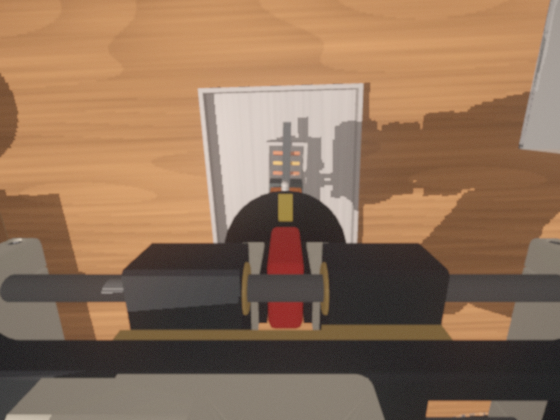

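Touchdown is at TCP z 0.188, as predicted, and the carrier stands level. Next I'll lower the hook to mid-slot and back it out.

```bash

python3 -m handwheel '[[[0,0,0.002,0,1],[0,0,0.002,0,1],[0,0,0.002,0,1],[0,0,0,0,1]]]' >/dev/null && python3 g.py -1.8 3 &&
python3 -m handwheel '[[[0,0,0.002,0,1],[0,0,0.0015,0,1],[0,0,0,0,1],[0,0,0,0,1]]]' >/dev/null && python3 g.py -1.8 3 &&
python3 -m handwheel '[[[-0.002,0,0,0,1],[-0.002,0,0,0,1],[0,0,0,0,1]]]' >/dev/null && python3 g.py -1.8 3 &&
python3 -m handwheel '[[[-0.002,0,0,0,1],[-0.002,0,0,0,1],[0,0,0,0,1]]]' >/dev/null && python3 g.py -1.8 3 &&
python3 -m handwheel '[[[-0.003,0,0,0,1],[-0.003,0,0,0,1],[0,0,0,0,1]]]' >/dev/null && python3 g.py -1.8 3 &&
python3 -m handwheel '[[[-0.003,0,0,0,1],[-0.003,0,0,0,1],[0,0,0,0,1]]]' >/dev/null && python3 g.py -1.8 3 &&
python3 -m handwheel '[[[-0.004,0,0,0,1],[-0.004,0,0,0,1],[-0.004,0,0,0,1],[0,0,0,0,1],[0,0,0,0,1]]]' && python3 g.py -1.8 3
python3 - <<'E'
from h import *
for n in ['wrist','side']:
    s=snap(n); cv2.imwrite(f'pics/o_{n}.png',s['color'][:,:,::-1])
s=cv2.imread('pics/o_side.png')[90:210,120:260]; cv2.imwrite('pics/o2.png',cv2.resize(s,None,fx=5,fy=5,interpolation=cv2.INTER_CUBIC))
E
```

```text
G 31.28 [0.4556 0.2615 0.1816] [ 0.5 -0.5 -1.9]
G 31.62 [0.4557 0.2616 0.1784] [-0.7  0.2 -1.6]
G 31.87 [0.4514 0.2618 0.1786] [-0.1 -0.2 -2.2]
G 32.12 [0.4474 0.2619 0.1786] [-0.3  0.  -1.7]
G 32.37 [0.4413 0.2621 0.1786] [-0.3  0.6 -1.9]
G 32.62 [0.4353 0.2624 0.1786] [-0.2 -0.3 -2.1]
clock: 33.03
tool_pos: [0.4236, 0.263, 0.1787]
orientation: [-180.0, -0.0, -2.3]
force: [0.4, 0.3, -1.5]
opening: 0.0158
G 33.03 [0.4236 0.263  0.1787] [ 0.4  0.3 -1.5]
```

View pics/o2.png

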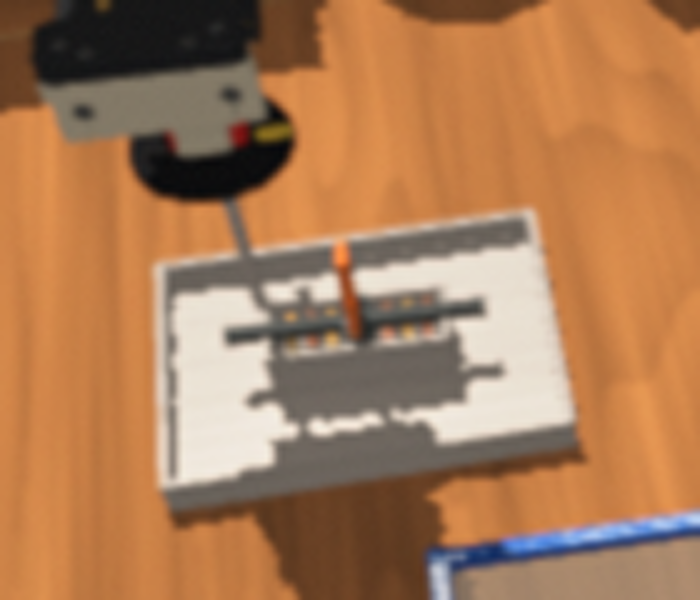

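View pics/o_wrist.png

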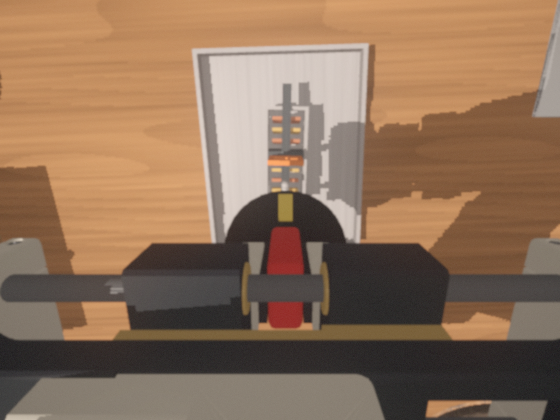

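```bash

python3 -m handwheel '[[[0,0,-0.004,0,1],[0,0,-0.01,0,1],[0,0,-0.015,0,1],[0,0,-0.02,0,1],[0,0,-0.02,0,1],[0,0,-0.02,0,1],[0,0,-0.02,0,1],[0,0,-0.015,0,1],[0,0,-0.006,0,1],[0,0,0,0,1]]]' && python3 g.py -1.8 4 && python3 -m handwheel '[[[0.0015,0.01,0,0,1],[0.003,0.02,0,0,1],[0.003,0.02,0,0,1],[0.003,0.02,0,0,1],[0.003,0.02,0,0,1],[0.003,0.02,0,0,1],[0.003,0.02,0,0,1],[0.003,0.02,0,0,1],[0.003,0.02,0,0,1],[0.003,0.02,0,0,1],[0.003,0.02,0,0,1],[0.003,0.02,0,0,1],[0.003,0.02,0,0,1],[0.003,0.02,0,0,1],[0.003,0.02,0,0,1],[0.003,0.02,0,0,1]]]' && python3 -m handwheel '[[[0.003,0.02,0,0,1],[0.003,0.02,0,0,1],[0.003,0.02,0,0,1],[0.003,0.02,0,0,1],[0.003,0.02,0,0,1],[0.003,0.02,0,0,1],[0.003,0.02,0,0,1],[0.003,0.02,0,0,1],[0.003,0.02,0,0,1],[0.003,0.02,0,0,1],[0.003,0.02,0,0,1],[0,0.01,0,0,1],[0,0.01,0,0,1],[0,0,0,-0.1,1],[0,0,0,-0.09,1],[0,0,0,0,1],[0,0,0,0,1]]]'; python3 - <<'E'
from h import *
for n in ['wrist','side','scene']:
    s=snap(n); cv2.imwrite(f'pics/p_{n}.png',s['color'][:,:,::-1])
E
```

```text
clock: 33.97
tool_pos: [0.4244, 0.2634, 0.3106]
orientation: [-179.8, -0.1, -2.3]
force: [0.3, 0.6, -1.6]
opening: 0.0161
G 33.97 [0.4244 0.2634 0.3106] [ 0.3  0.6 -1.6]
clock: 35.3
tool_pos: [0.4567, -0.0502, 0.3073]
orientation: [180.0, 0.1, -2.3]
force: [0.6, -0.3, -2.5]
opening: 0.0159
clock: 36.72
tool_pos: [0.4804, -0.2896, 0.3082]
orientation: [-180.0, 0.0, 8.4]
force: [-0.2, 0.5, -1.4]
opening: 0.0163
```

View pics/p_wrist.png

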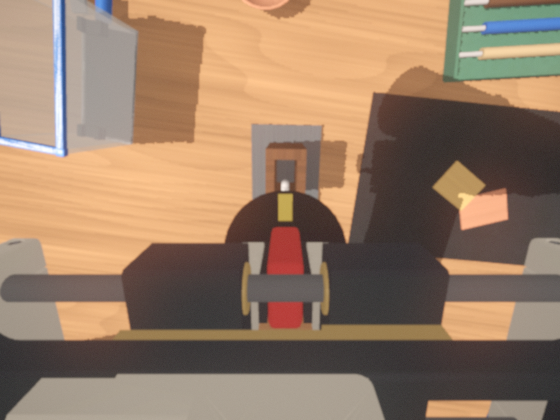

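View pics/p_scene.png

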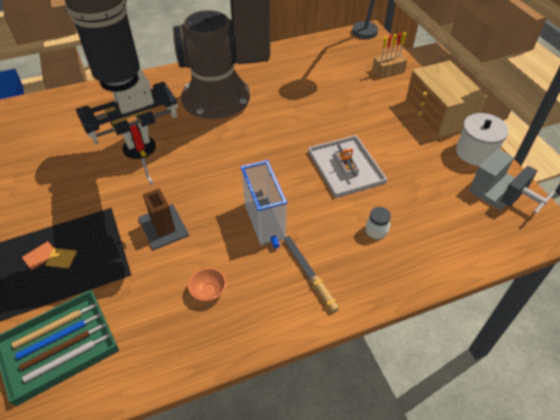

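```bash

python3 -m handwheel '[[[0.0025,0.0005,0.008,0,1],[0,0,0.015,0,1],[0,0,0.015,0,1],[0,0,0.015,0,1],[0,0,0.007,0,1],[0,0,0,0,1]]]' && python3 g.py -1.8 3 && python3 -m handwheel '[[[0,0,0.01,0,1],[0,0,0.015,0,1],[0,0,0.015,0,1],[0,0,0.015,0,1],[0,0,0.015,0,1],[0,0,0.015,0,1],[0,0,0.01,0,1],[0,0,0.003,0,1],[0,0,0,0,1],[0,0,0,0,1]]]' && python3 g.py -1.8 3 
```

```text
clock: 37.37
tool_pos: [0.4825, -0.2895, 0.2464]
orientation: [-179.9, 0.2, 8.5]
force: [-1.3, 0.2, -2.2]
opening: 0.0159
G 37.37 [ 0.4825 -0.2895  0.2464] [-1.3  0.2 -2.2]
clock: 38.2
tool_pos: [0.4839, -0.2902, 0.1512]
orientation: [180.0, -0.0, 8.6]
force: [-0.6, 0.1, -0.3]
opening: 0.016
G 38.2 [ 0.4839 -0.2902  0.1512] [-0.6  0.1 -0.3]
```

```bash

python3 -m handwheel '[[[0,0,0.002,0,1],[0,0,0.002,0,1],[0,0,0.002,0,1],[0,0,0,0,1]]]' >/dev/null && python3 g.py -1.8 3 && 
python3 -m handwheel '[[[0,0,0.001,0,1],[0,0,0.001,0,1],[0,0,0,0,1]]]' >/dev/null && python3 g.py -1.8 3 && 
python3 -m handwheel '[[[0,0,0.001,0,1],[0,0,0,0,1]]]' >/dev/null && python3 g.py -1.8 3 && 
python3 -m handwheel '[[[0,0,0.001,0,1],[0,0,0,0,1]]]' >/dev/null && python3 g.py -1.8 3 &&
python3 -m handwheel '[[[0,0,0.001,0,1],[0,0,0,0,1]]]' >/dev/null && python3 g.py -1.8 3 &&
python3 -m handwheel '[[[0,0,0.001,0,1],[0,0,0,0,1]]]' >/dev/null && python3 g.py -1.8 3 
```

```text
G 38.53 [ 0.4832 -0.2899  0.1444] [-0.5 -1.  -1.5]
G 38.78 [ 0.4833 -0.2899  0.1424] [-0.2  1.4 -1.5]
G 38.95 [ 0.4833 -0.2899  0.1414] [-0.3  0.9 -2. ]
G 39.12 [ 0.4835 -0.29    0.1406] [-0.5 -0.6 -1.2]
G 39.28 [ 0.4835 -0.29    0.1405] [-2.8  2.7  6. ]
```

```bash

python3 -m handwheel '[[[0,0,-0.001,0,1],[0,0,0,0,1],[0,0,0,0,0],[0,0,0,0,0],[0,0,0,0,0],[0,0,0,0,0],[0,0,0,0,0],[0,0,0,0,0],[0,0,0,0,0],[0,0,0,0,0],[0,0,0,0,0],[0,0,0,0,0],[0,0,0,0,0],[0,0,0,0,0]]]'; python3 - <<'E'
from h import *
s=snap('wrist'); cv2.imwrite('pics/q1.png',s['color'][:,:,::-1])
E
```

```text
clock: 40.45
tool_pos: [0.4834, -0.29, 0.1406]
orientation: [-180.0, -0.0, 8.5]
force: [0.7, 0.2, -0.6]
opening: 0.0864
```

View pics/q1.png

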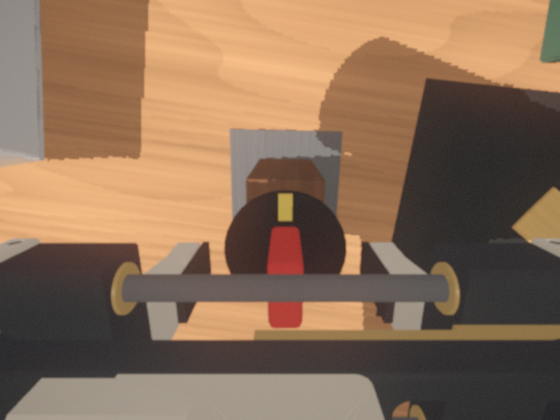

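The rod is released, with the disc lying on the stand's top. I'll retreat upward and check everything.

```bash

python3 -m handwheel '[[[0,0,-0.004,0,0],[0,0,-0.01,0,0],[0,0,-0.02,0,0],[0,0,-0.02,0,0],[0,0,-0.025,0,0],[0,0,-0.025,0,0],[0,0,-0.025,0,0],[0,0,-0.025,0,0],[0,0,-0.009,0,0],[0,0,0,0,0],[0,0,0,0,0]]]'; python3 - <<'E'
from h import *
S={n:snap(n) for n in ['wrist','side','scene']}
for n,s in S.items(): cv2.imwrite(f'pics/r_{n}.png',s['color'][:,:,::-1])
for k in ['rod_handle','carrier_center','strap_clamp','file','jar','dish']:
    obs=[]
    for n,s in S.items():
        r=place_of(k,s)
        if r and r[0]['conf']>.4: obs.append((s,r[0]['xy'])); print(k,n,np.round(r[0]['xy'],1),round(r[0]['conf'],2), np.round(atz(s,r[0]['xy'],{'rod_handle':.14,'carrier_center':.019,'strap_clamp':.036}.get(k,0)),4))
    if len(obs)>1: print('  ->',np.round(tri(obs)[0],4))
a=cv2.imread('pics/r_side.png'); cv2.imwrite('pics/r2.png',np.vstack([cv2.resize(a[120:200,140:250],(550,290)),cv2.resize(a[325:420,180:290],(550,300))]))
E
```

```text
clock: 41.42
tool_pos: [0.4834, -0.2899, 0.3043]
orientation: [180.0, -0.1, 8.5]
force: [0.6, -1.0, -0.9]
opening: 0.0876
rod_handle wrist [285.5 196.9] 0.65 [ 0.482  -0.2919  0.14  ]
rod_handle scene [150.2 189.4] 0.69 [ 0.4807 -0.2924  0.14  ]
  -> [ 0.4824 -0.2921  0.1417]
carrier_center side [349.3 324.9] 0.72 [ 0.7111 -0.2414  0.019 ]
carrier_center scene [347.4 160.6] 0.79 [0.4586 0.2702 0.019 ]
  -> [ 0.7032 -0.101   0.2637]
strap_clamp scene [345.4 158. ] 0.72 [0.4618 0.2602 0.036 ]
file side [335.5 213.1] 0.94 [0.7734 0.0244 0.    ]
jar side [286.4 157.9] 0.83 [0.7048 0.2254 0.    ]
jar scene [377.5 230.7] 0.89 [0.7086 0.238  0.    ]
  -> [ 0.7061  0.2385 -0.0085]
dish side [352.  322.6] 0.86 [ 0.7226 -0.2321  0.    ]
dish scene [207.2 288.6] 0.68 [ 0.7156 -0.2301  0.    ]
  -> [ 0.7204 -0.2323  0.0065]
```

View pics/r_wrist.png

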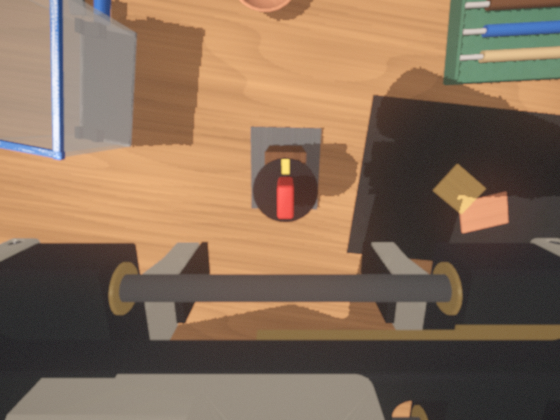

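View pics/r_side.png

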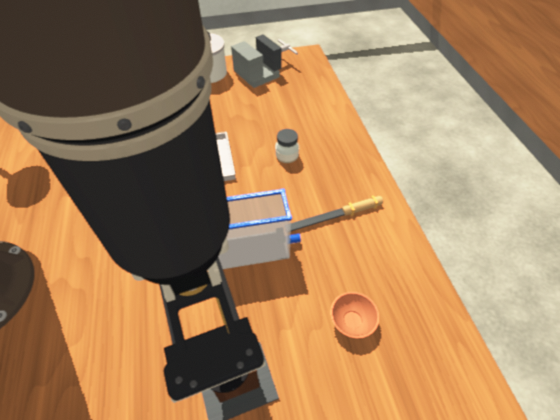

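View pics/r2.png

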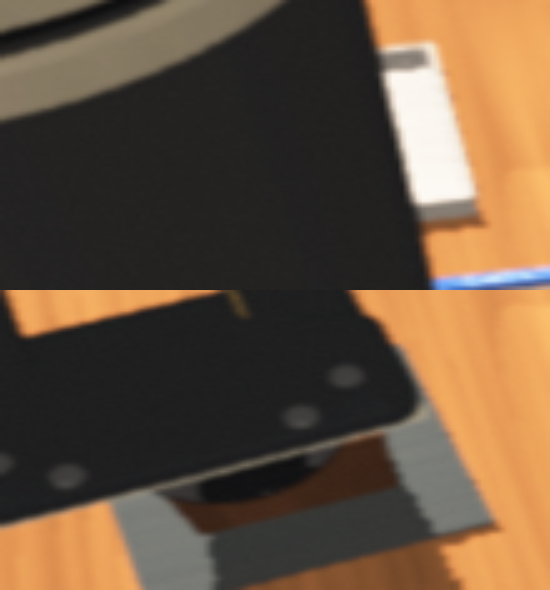

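The wrist view matches the view from before the pick-up, so the rod is back in its stand. The carrier at about (0.459, 0.270) is within 10 mm of the tray's centre. The networks place the file and jar where they were at the start. The dish's scene pixel moved only 1 to 2 px.

```bash
python3 - <<'E'
from plant import close_job
print(close_job())
E
```

```text
the job is handed in; nothing more can be done
None
```

The job is handed in at about 41 s of the 72 s allowed. `close_job` gives no verdict, so what follows rests on my own checks.

**What I did**
- I took the rod from its stand and felt for the strap's top edge. Contact came at about 82 mm above the bench, with about 5 N of force.
- I put the hook through the slot without any noticeable force and lifted the carrier clear of the tank. The force reading rose by about 3.5 N when the carrier came off its ledges.
- I set the carrier level in the drip tray, unhooked, and put the rod back in its stand. It seated at the height where I first gripped it, with about 8 N, and I then released it.

**Last checks**
- **Rod:** the final wrist view matches the one from before the pick-up. The measured handle is about 2 mm sideways and 2 mm in height from its place.
- **Carrier:** the side view, taken just after unhooking, shows it upright and free. In the scene picture it is about 10 mm from the tray's centre.
- **Bystanders:** the file and jar are where they were, within measuring error. The dish had no position fix at the start, but its scene pixel moved only 1 to 2 px.

**Disagreements**
- In the last side view the network called the dish the carrier, because the arm hid the tray there. I discarded that reading, so the carrier's final position rests on the scene picture alone.
- My picture estimates of the strap height ran from 80 to 109 mm, so I went by the contact.

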